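# Load the sample dock and hang its guard

### The arm

A 6-joint arm with a two-finger parallel gripper is mounted at the origin on the work surface. World frame = base frame: x ahead of the robot, y to its left, z up, the work surface at z = 0. Lengths are in m, angles in rad, forces in N, time in s.
With the tool pointing down it reaches from about 0.325 to 0.9 m from the base axis. Payload 3.5 kg.
Tool frame: the origin (TCP) lies midway between the tips of the shut fingers; the grasp point (between the pads) lies 19 mm behind it; z points along the fingers, y is the line along which they close (so a half turn about z gives the same grasp; the last joint's range is limited). The gripper opens to 85 mm and grips with 20 to 120 N. Pads are 22 mm wide; open, the fingers measure 114 mm over their backs; the gripper's body (76 mm by 85 mm) begins 54 mm behind the grasp point. The pads swing forward as they close: fully open they stand 13 mm farther back than shut.
Start: joints at [1.135, 0.276, -0.026, 1.268, 0, 1.467], TCP at [0.204, 0.591, 0.231] pointing down, gripper open.
Joint ranges: [-3.12, 3.12], [-0.85, 1.88], [-1.08, 1.24], [-1.95, 2.15], [-1.57, 1.53], [-3.14, 3.14]. Speed limits (rad/s): [2.57, 2.57, 3.14, 3.14, 3.14, 3.14].

### API

Orientations are given as a rotation vector (axis times angle).
In Python, from plant import sensors, optics, manip gives the robot as it stands.
- The arm moves only by the tool send_rows, never from a script. Its argument "series" is a list of rows, each a list of 7 numbers: the shift along the tool's x, y, z as a fraction of full scale, then the turn, a rotation vector about the tool's x, y, z as a fraction of full scale, then the opening, from -1 (shut) to 1 (fully open). A call has 1 to 5 rows; each row is the pose to reach, as a shift and turn from the pose commanded when the call began, along the tool's axes at that moment; what a row does not reach only later rows make up. Full scale, the value 1, is 40 cm for a shift and pi/4 rad for a turn. A row lasts 1/10 s, in which the tool goes at most 50 mm and 8.59 degrees, less where a joint would pass 70% of its speed; a pose out of reach is approached as far as the arm can. A call with a number of a shift or a turn outside -1 to 1 is refused whole. A call with a gripper value outside its range is refused whole. The fingers move at their own pace and stop on an object; the grip force is fixed at half the most. Time passes only in rows, so rows that repeat a pose let the fingers close. It gives the time, the measured TCP pose, the force, the opening and the grip force at its end, in the units of the state.
- sensors.sense(): the state, without advancing time (a new reading comes with each control period).
- optics.get_image(name): name is "scene" or "top" or "wrist"; returns the picture (480x640x3 uint8, blue, green, red); there is no depth.
- optics.camera_params(name): a dict with "fx", "fy", "cx", "cy" (pixels), "position" and "rotation" of the camera in the world. Camera axes: x right, y down, z forward; pixel columns grow to the right and rows downward; lengths in m; the calibration is good to about 2 mm. A picture is of the moment at which its call begins: read the wrist's pose just before it. camera_params takes no time and is no camera call; for the wrist camera it gives the pose at the moment of the call.
- manip.close_job(): hands the job in; it is judged then, once.
The state is a dict: "t": time; "joint_pos": joint angles; "joint_velocities": joint speeds; "joint_torque": joint torques, N m; "tool_pos": TCP position; "orientation": TCP orientation; "contact_force": force on the tool from outside, world axes, zero at the start; "moment": the same for the moment, N m; "finger_gap": opening from 0.0 (shut) to 1.0 (fully open); "gripper_force": force on a finger pad.
Only numpy, scipy, OpenCV 4.12 (cv2) and the standard library are available. Lean on these libraries where they do the work, as an engineer would, in place of code of your own. Each camera call takes 0.05 s, during which the arm holds its last target. There are 200 camera calls.

### The job

Open the lid of the blue transport case until it rests by itself on its stop, and move every tube carrier from the case down into the dock bay of its own colour. Once they are all in, take the lift-off guard from its drying stand and lower it fully home onto the dock's two hinge pintles, closed across the front of the bays. Finish with the empty case's lid shut, lowered by hand and not dropped, and leave everything else on the bench undisturbed.

Things in the scene. Friction and masses are not known exactly. Their poses are not given: they have to be found in the camera images.
- case: blue transport case, fixed: open box 160 mm (its x) by 260 mm (its y), 75 mm high, walls and floor 8 mm, closed by a hollow white lid 50 mm deep. Origin: centre of its underside. Its x points from the handle side (near the robot) to the hinge side. The lid's hinge axis runs along its y at x +80, z +75 mm. The carriers stand on its floor (z 8 mm), long sides roughly along its x.
- lid (a joint): angle of the case's lid (rad): 0 shut, 1.70 leaning back on its stop. Let go below about 1.1 it falls shut; beyond 1.3 it falls back on its stop and stays. Lightly damped, 0.35 kg.
- lid_bar (a point): middle of the lid's steel bar handle: round, diameter 12 mm, parallel to the hinge, 92 mm free between its end posts, 39 mm free to the lid's edge. Shut, it is 205 mm from the hinge axis towards the case's -x and 40 mm above the axis, 45 mm out from the case front; it swings and turns with the lid. Pinched from above, it turns between the fingers as the lid swings.
- dock: loading dock, fixed: grey and ivory tray 124 mm (its x) by 232 mm (its y), four bays in a row along y, an ivory rail 55 mm high along its +x side with a colour patch behind each bay. At the +y end of its front (-x) side a steel hinge post 100 mm high, with two brackets sticking out to -x, each with an upright brass pintle. Origin: centre of its underside.
- pin_low (a point): foot of the lower pintle, on top of its bracket (16 mm wide, 6 mm thick): a pin of diameter 12 mm, 18 mm tall, the top 10 mm tapered to 3 mm. In the dock's frame x -85, y +107, z +30 mm.
- pin_high (a point): foot of the upper pintle, the same, straight above the lower, z +95 mm. While the guard is being hung its lower socket must pass between the two brackets: bring the guard in level from the front (the dock's -x side), 20 to 40 mm above its seat, then lower it.
- latch_point (a point): where point guard_free_end comes when the guard hangs closed: in the dock's frame x -85, y -93, z +20 mm
- guard: lift-off guard: orange-framed clear leaf 186 mm (its x), 12 mm thick (its y), 110 mm high (its z), 0.25 kg. Origin: centre of its lower edge, below its centre of mass. At the start upright in a fixed grey stand (prongs up to 44 mm): lift straight up. Hinge edge at -x. Hold it mid top edge. Hung closed, its x is the dock's -y, lower edge 20 mm above the bench.
- socket_low (a point): mouth (centre of underside) of the guard's lower hinge socket: steel block 28 x 28 mm, 16 mm high, upright through hole of diameter 15 mm with chamfered mouth; in the guard's frame x -107, y 0, z 10 mm. Meets point pin_low when seated; on the pintles the guard swings freely.
- socket_high (a point): mouth of the guard's upper hinge socket, the same, at x -107, y 0, z 75 mm in the guard's frame; meets point pin_high when seated
- guard_free_end (a point): lower corner of the guard at the end away from the hinge (x +93, y 0, z 0 mm in its frame)
- carrier_purple: the purple tube carrier (may be absent): a purple block 90 mm (its x) by 42 mm (its y) by 34 mm high, with capped tubes near both ends up to 68 mm, and in the middle an upright white grip fin 28 mm (x) by 12 mm (y) from 34 to 104 mm above its underside. Origin: centre of its underside. 0.2 kg, heaviest at the bottom.
- bay_purple (a point): centre of the floor of the bay with the purple patch, at y +82.5 mm in the dock's frame, 10 mm above the bench. The bay is 100 mm (dock x) by 50 mm (dock y), its walls 22 mm high; the carrier stands in it with its x along the dock's x, either way round.
- carrier_red: the red tube carrier (may be absent): a red block 90 mm (its x) by 42 mm (its y) by 34 mm high, with capped tubes near both ends up to 68 mm, and in the middle an upright white grip fin 28 mm (x) by 12 mm (y) from 34 to 104 mm above its underside. Origin: centre of its underside. 0.2 kg, heaviest at the bottom.
- bay_red (a point): centre of the floor of the bay with the red patch, at y +27.5 mm in the dock's frame, 10 mm above the bench. The bay is 100 mm (dock x) by 50 mm (dock y), its walls 22 mm high; the carrier stands in it with its x along the dock's x, either way round.
- carrier_yellow: the yellow tube carrier (may be absent): a yellow block 90 mm (its x) by 42 mm (its y) by 34 mm high, with capped tubes near both ends up to 68 mm, and in the middle an upright white grip fin 28 mm (x) by 12 mm (y) from 34 to 104 mm above its underside. Origin: centre of its underside. 0.2 kg, heaviest at the bottom.
- bay_yellow (a point): centre of the floor of the bay with the yellow patch, at y -27.5 mm in the dock's frame, 10 mm above the bench. The bay is 100 mm (dock x) by 50 mm (dock y), its walls 22 mm high; the carrier stands in it with its x along the dock's x, either way round.
- carrier_green: the green tube carrier (may be absent): a green block 90 mm (its x) by 42 mm (its y) by 34 mm high, with capped tubes near both ends up to 68 mm, and in the middle an upright white grip fin 28 mm (x) by 12 mm (y) from 34 to 104 mm above its underside. Origin: centre of its underside. 0.2 kg, heaviest at the bottom.
- bay_green (a point): centre of the floor of the bay with the green patch, at y -82.5 mm in the dock's frame, 10 mm above the bench. The bay is 100 mm (dock x) by 50 mm (dock y), its walls 22 mm high; the carrier stands in it with its x along the dock's x, either way round.
- green_rack: bystander, not to be disturbed: a green open tube rack 120 x 200 x 45 mm with dividers. Origin: centre of its underside
- reagent_bottle: bystander, not to be disturbed: a bottle with blue cap, diameter 66, 120 mm high. Origin: centre of its underside
- jar: bystander, not to be disturbed: a jar with red cap, diameter 70, 90 mm high. Origin: centre of its underside
- card_holder: bystander, not to be disturbed: a clear holder with orange cards, 85 x 85 x 75 mm. Origin: centre of its underside
- pipette: bystander, not to be disturbed: a white hand pipette lying flat, 200 x 22 x 24 mm; its origin is under the middle of the thick part
Not all that is in view belongs to the job. Several things have the shape of the guard; the one meant has the colours described above.

How it is judged:
By the outcome, as a careful person would: the job done as asked, in the order asked, and still so for the second after the job is handed in, with the robot touching nothing.
Of carrier_purple, carrier_red, carrier_yellow, carrier_green only 2 to 4 are there at a start; the rules pass over those that are not, and their reading is None.
At some moment in a run one of carrier_purple, carrier_red, carrier_yellow, carrier_green may be knocked a few centimetres aside while the robot is not near it.
It also fails if it takes over 210 s, if anything falls off the work surface, if the arm or the gripper's body presses on something with over 40 N, if the wrist force passes 120 N, or if a joint passes its speed limit or range.

## Working session

There is one attempt and no reset: what is moved stays moved. The work goes in short steps, Python scripts to look and compute and a tool call to move; the robot and the scene stay as the last step left them, time stands still between calls to the robot, and variables do not carry over. Pictures are saved under pics/ and viewed, at most 18 in all, crops included, and the job is handed in when it is done.

Besides the shell and the picture viewer there is one more tool, called after "Request:" as name(argument=value, ...) on one line, values as JSON. send_rows: Moves the arm, as the interface text tells. Shift numbers are shares of 40 cm and turn numbers shares of pi/4 rad, none past 1 either way. Its arguments: {"type":"object","properties":{"series":{"type":"array","items":{"type":"array","items":{"type":"number","minimum":-1,"maximum":1}}}},"required":["series"]}

```bash
mkdir -p pics; ls; python3 - <<'E'
from plant import sensors, optics
import cv2,numpy as np
print(sensors.sense())
for n in("scene","top"):
    im=optics.get_image(n); cv2.imwrite(f"pics/{n}0.png",im)
    p=optics.camera_params(n); print(n,{k:np.round(v,4).tolist() for k,v in p.items()})
E
```

```text
pics
{'t': 0.0, 'joint_pos': array([ 1.13458703e+00,  2.77146355e-01, -2.79062922e-02,  1.26798433e+00,
        2.58276905e-05,  1.46738055e+00]), 'joint_velocities': array([ 0.00053589,  0.00015644, -0.00096643,  0.00085944,  0.00026753,
       -0.00034889]), 'joint_torque': array([ 2.97137294e-04, -4.45511949e+01,  2.95203745e+01,  1.64247531e-02,
       -3.39883889e-05,  1.92684234e-05]), 'tool_pos': array([0.20385683, 0.5899909 , 0.23013943]), 'orientation': array([-0.52023858, -3.09758554,  0.00338078]), 'contact_force': array([ 0.09425099, -0.4095421 , -0.28898484]), 'moment': array([0.04366365, 0.0117905 , 0.00504837]), 'gripper_force': 0.0, 'finger_gap': 1.0019133997748018}
scene {'fx': 508.7573, 'fy': 508.7573, 'cx': 312.5614, 'cy': 226.071, 'position': [0.9718, 0.8233, 0.8131], 'rotation': [-0.6854, -2.5429, 1.1992]}
top {'fx': 510.8684, 'fy': 510.8684, 'cx': 315.0793, 'cy': 233.9887, 'position': [0.4163, 0.0739, 1.1388], 'rotation': [-2.1863, 2.2018, -0.0533]}
```

View pics/scene0.png

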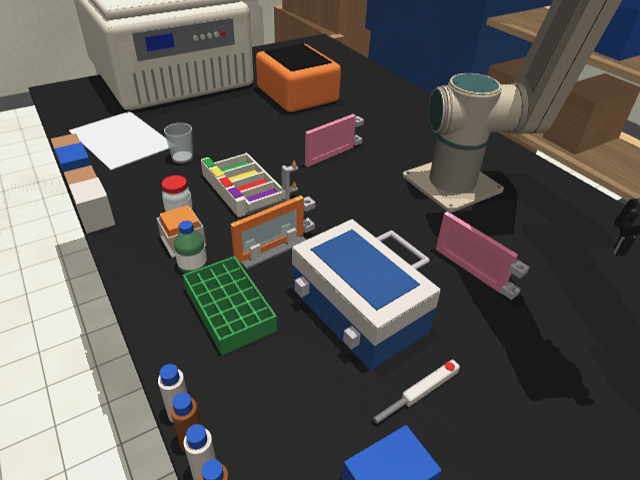

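View pics/top0.png

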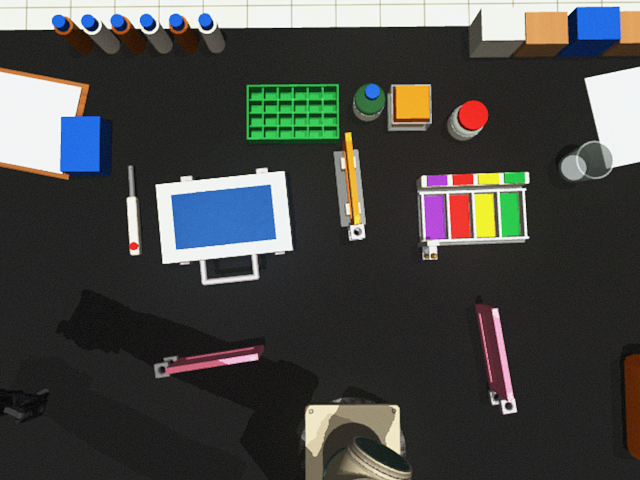

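Scene view: the case with its bar handle is at (365,285). The orange-framed guard in its grey stand is at (268,230), and the pink leaves at (330,140) and (478,255) are look-alikes. The dock with its post is at (245,180).

Top view: case lid (224,217), bar (230,280), orange guard (352,185) with its sockets at (357,232), dock (473,210) with pintles (430,252).

Guard candidates in the top view are orange (350,185), pink (210,362) and pink (497,355). I choose the orange one.

```bash
cat > h.py <<'E'
from plant import sensors, optics
import cv2, numpy as np
from scipy.spatial.transform import Rotation as R
def snap(n):
    p=optics.camera_params(n); im=optics.get_image(n); return im,p
def ray(p,uv):
    uv=np.atleast_2d(uv).astype(float)
    d=np.c_[(uv[:,0]-p['cx'])/p['fx'],(uv[:,1]-p['cy'])/p['fy'],np.ones(len(uv))]
    rot=np.array(p['rotation']); M=R.from_rotvec(rot).as_matrix() if rot.shape==(3,) else rot
    return np.array(p['position']),d@M.T
def cast(p,uv,z):
    o,d=ray(p,uv); return o+d*((z-o[2])/d[:,2])[:,None]
def proj(p,X):
    M=R.from_rotvec(p['rotation']).as_matrix(); c=(np.atleast_2d(X)-p['position'])@M
    return c[:,:2]/c[:,2:]*[p['fx'],p['fy']]+[p['cx'],p['cy']]
def mask(im,lo,hi,roi=None):
    m=cv2.inRange(cv2.cvtColor(im,cv2.COLOR_BGR2HSV),np.array(lo),np.array(hi))
    if roi:
        k=np.zeros_like(m); x0,y0,x1,y1=roi; k[y0:y1,x0:x1]=255; m&=k
    return m
def big(m):
    c,_=cv2.findContours(m,cv2.RETR_EXTERNAL,cv2.CHAIN_APPROX_NONE)
    return max(c,key=cv2.contourArea) if c else None
def go(pos,closing_yaw=None,tool=None):
    """fractions for a move to world TCP pos, tool down, closing line at closing_yaw (mod pi)"""
    s=sensors.sense(); R0=R.from_rotvec(s['orientation'])
    sh=R0.inv().apply(np.array(pos)-s['tool_pos'])
    best=None
    for k in (0,np.pi):
        if closing_yaw is None: T=R0
        else:
            a=closing_yaw+k; y=np.array([np.cos(a),np.sin(a),0]); z=np.array([0,0,-1.]); x=np.cross(y,z)
            T=R.from_matrix(np.c_[x,y,z])
        rv=(R0.inv()*T).as_rotvec()
        print('shift',np.round(sh/.4,4),'turn',np.round(rv/(np.pi/4),3),'rows>=',round(max(np.linalg.norm(sh)/.05,np.degrees(np.linalg.norm(rv))/8.59),1))
        if closing_yaw is None: break
def st():
    s=sensors.sense(); print('t',round(s['t'],2),'p',np.round(s['tool_pos'],4),'o',np.round(s['orientation'],3),'j',np.round(s['joint_pos'],2),'f',np.round(s['contact_force'],1),'gap',round(s['finger_gap'],3),'gf',round(s['gripper_force'],1)); return s
E
python3 - <<'E'
from h import *
im,p=cv2.imread('pics/top0.png'),optics.camera_params('top')
def rect(m,z,n):
    c=big(m)
    if c is None: print(n,'none');return
    P=cast(p,c[:,0],z); r=cv2.minAreaRect((P[:,:2]*1000).astype(np.float32)); print(n,np.round(r[0],1),np.round(r[1],1),round(r[2],1),'px',c[:,0].mean(0).round())
rect(mask(im,[100,80,60],[125,255,255],(150,160,300,270)),.125,'bluepanel')
rect(mask(im,[0,0,150],[180,60,255],(150,160,300,295)),.125,'white lid')
rect(mask(im,[0,0,110],[180,60,255],(205,268,255,292)),.121,'bar')
rect(mask(im,[5,150,120],[25,255,255],(320,120,375,240)),.15,'guard top')
for n,lo,hi in(('purple',125,150),('red',0,6),('yellow',22,35),('green',50,80)):
    rect(mask(im,[lo,120,80],[hi,255,255],(415,192,530,242)),.01,n)
    rect(mask(im,[lo,120,80],[hi,255,255],(415,165,532,188)),.055,n+' patch')
print('pins',cast(p,[[424,252],[434,252]],.113).round(3))
crop=np.hstack([cv2.resize(im[115:270,320:540],None,fx=3.4,fy=3.4,interpolation=cv2.INTER_CUBIC)]); cv2.imwrite('pics/c1.png',crop)
E
```

```text
bluepanel [504.5 259.7] [109.4 199.5] 5.6 px [223. 217.]
white lid [484.3 256.9] [219.9 260. ] 5.7 px [224. 224.]
bar [386.2 247.3] [97.6 31.7] 89.6 px [228. 278.]
guard top [580.2   7.2] [173.4  19.2] 5.0 px [350. 176.]
purple [ 510.2 -187.5] [95.3 42.3] 2.3 px [434. 217.]
purple patch [ 585.5 -183.2] [40.7 21.5] 89.6 px [436. 180.]
red [ 512.3 -243.4] [97.2 42.9] 1.7 px [460. 216.]
red patch [ 587.3 -237.8] [42.7 21.5] 89.6 px [462. 179.]
yellow [ 514.5 -298.9] [96.2 42. ] 1.7 px [485. 215.]
yellow patch [ 590.1 -293.2] [43.  23.6] 89.6 px [488. 178.]
green [ 515.  -354.2] [95.9 40.1] 1.5 px [509. 214.]
green patch [ 590.7 -348.6] [42.9 21.5] 89.6 px [514. 177.]
pins [[ 0.431 -0.142  0.113]
 [ 0.431 -0.162  0.113]]
```

View pics/c1.png

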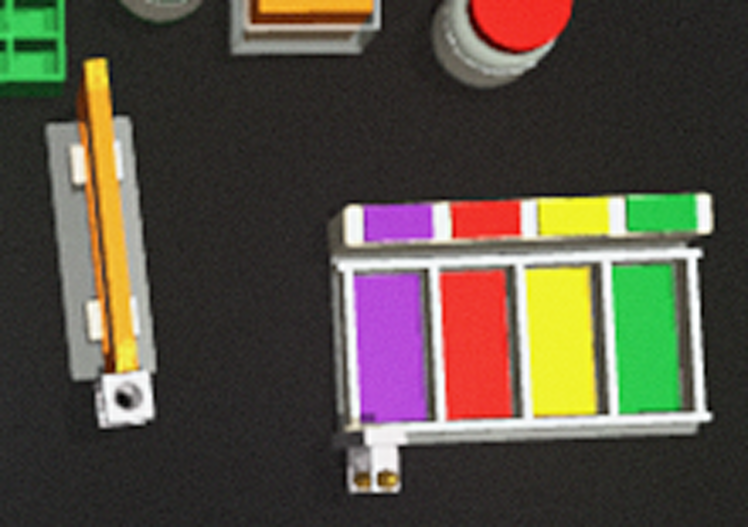

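The crop confirms the choice: orange frame, steel socket at (125,397) in its grey stand, and brass pintles at (362,478) and (387,478). The four bays read purple, red, yellow, green from left to right.

```bash
python3 - <<'E'
from h import *
go([.38,.2475,.28],np.radians(5.6)); st()
p=optics.camera_params('wrist'); s=sensors.sense(); R0=R.from_rotvec(s['orientation'])
print(R0.inv().apply(np.array(p['position'])-s['tool_pos']), (R0.inv()*R.from_rotvec(p['rotation'])).as_matrix().round(2),p['fx'])
E
```

```text
shift [-0.6959 -0.6658 -0.1232] turn [-2.000e-03  1.000e-03  1.452e+00] rows>= 7.8
shift [-0.6959 -0.6658 -0.1232] turn [-1.000e-03 -3.000e-03 -2.548e+00] rows>= 13.3
t 0.1 p [0.2039 0.5901 0.2302] o [-5.200e-01 -3.098e+00  3.000e-03] j [ 1.13  0.28 -0.03  1.27 -0.    1.47] f [ 0.3  0.9 -0.1] gap 1.0 gf 0.0
[ 0.07880681 -0.00070677 -0.14272525] [[-0.   -0.95 -0.31]
 [ 1.   -0.   -0.  ]
 [ 0.   -0.31  0.95]] 402.9308059338529
```

Request:
send_rows(series=[[-0.35,-0.33,-0.06,0,0,0.726,0.5],[-0.35,-0.33,-0.06,0,0,0.726,0.5],[-0.35,-0.33,-0.06,0,0,0.726,0.5],[-0.35,-0.33,-0.06,0,0,0.726,0.5],[-0.35,-0.33,-0.06,0,0,0.726,0.5]])

```text
t: 0.6
tool_pos: [0.2949, 0.4164, 0.2557]
orientation: [1.38, 2.821, -0.002]
contact_force: [0.4, 1.3, -0.2]
finger_gap: 0.751
gripper_force: 0.0
```

Request:
send_rows(series=[[-0.4725,-0.0957,-0.063,0,0,0.726,0],[-0.4725,-0.0957,-0.063,0,0,0.726,0],[-0.4725,-0.0957,-0.063,0,0,0.726,0],[-0.4725,-0.0957,-0.063,0,0,0.726,0],[-0.4725,-0.0957,-0.063,0,0,0.726,0]])

```text
t: 1.1
tool_pos: [0.3826, 0.2451, 0.2811]
orientation: [2.118, 2.318, 0.001]
contact_force: [0.6, 0.8, -0.7]
finger_gap: 0.506
gripper_force: 0.0
```

```bash
python3 - <<'E'
from h import *
st(); im,p=snap('wrist'); cv2.imwrite('pics/w1.png',im)
print(proj(p,[[.380,.2475,.115]]))
E
```

```text
t 1.1 p [0.3826 0.2451 0.2811] o [2.118e+00 2.318e+00 1.000e-03] j [ 0.43 -0.06 -0.3   1.33 -0.    1.91] f [ 0.6  0.8 -0.7] gap 0.506 gf 0.0
[[320.66675149 207.62093152]]
```

View pics/w1.png

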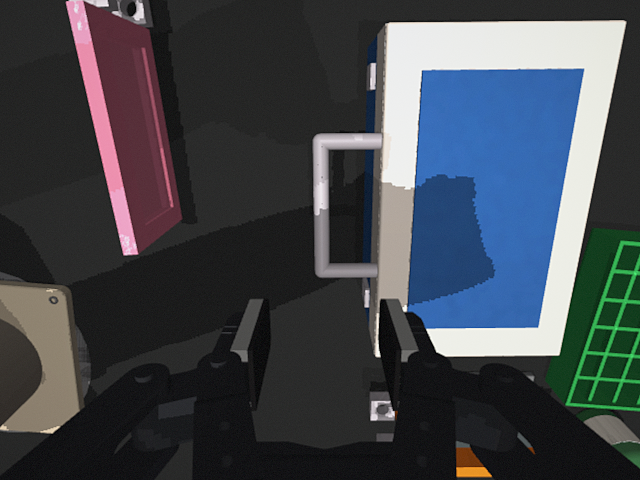

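The bar's axis lies at u≈321, v 140 to 272, mid (321,206). The prediction was (320.7,207.6), so the case pose holds. The pads at (255,340) and (400,340) straddle it in x.

```bash
python3 - <<'E'
from h import *
go([.380,.2475,.098],np.radians(5.6))
E
```

```text
shift [ 0.0019 -0.0036  0.4566] turn [ 0.001 -0.001 -0.005] rows>= 3.7
shift [ 0.0019 -0.0036  0.4566] turn [-1.000e-03 -1.000e-03  3.995e+00] rows>= 20.9
```

Request:
send_rows(series=[[0.0019,-0.0036,0.3,0,0,0,0],[0.0019,-0.0036,0.3,0,0,0,0],[0.0019,-0.0036,0.3,0,0,0,0],[0.0019,-0.0036,0.456,0,0,0,0],[0.0019,-0.0036,0.456,0,0,0,0]])

```text
t: 1.65
tool_pos: [0.3738, 0.2481, 0.0933]
orientation: [-2.103, -2.327, 0.014]
contact_force: [-1.4, -0.9, 0.0]
finger_gap: 0.498
gripper_force: 0.0
```

Request:
send_rows(series=[[0,0,0,0,0,0,0],[0,0,0,0,0,0,-1],[0,0,0,0,0,0,-1],[0,0,0,0,0,0,-1],[0,0,0,0,0,0,-1]])

```text
t: 2.15
tool_pos: [0.3801, 0.25, 0.1004]
orientation: [-2.11, -2.328, -0.006]
contact_force: [-3.5, 1.6, 6.7]
finger_gap: 0.115
gripper_force: 58.6
```

Request:
send_rows(series=[[0,0,0,0,0,0,-1],[0,0,0,0,0,0,-1],[0,0,0,0,0,0,-1]])

```text
t: 2.45
tool_pos: [0.3801, 0.2499, 0.1004]
orientation: [-2.11, -2.327, -0.006]
contact_force: [-2.3, 1.1, 5.4]
finger_gap: 0.116
gripper_force: 58.7
```

```bash
python3 - <<'E'
from h import *
s=st(); R0=R.from_rotvec(s['orientation'])
c,sn=np.cos(np.radians(5.6)),np.sin(np.radians(5.6))
def bar(th):
    a=np.arctan2(40,205)+th; r=.20886; dx=-r*np.cos(a); return np.array([.5841+c*dx,.2675+sn*dx,.075+r*np.sin(a)])
b0=bar(0)
for th in np.arange(0.1,1.56,.1): print(round(th,2),np.round(R0.inv().apply(bar(th)-b0)/.4,4),bar(th).round(3))
E
```

```text
t 2.45 p [0.3801 0.2499 0.1004] o [-2.11  -2.327 -0.006] j [ 0.44  0.09 -0.56  0.92  0.    1.91] f [-2.3  1.1  5.4] gap 0.116 gf 58.7
0.1 [ 0.0001  0.0127 -0.0506] [0.385 0.248 0.135]
0.2 [ 0.0003  0.0304 -0.0997] [0.392 0.249 0.155]
0.3 [ 0.0004  0.0529 -0.1468] [0.401 0.25  0.174]
0.4 [ 0.0005  0.0799 -0.1914] [0.412 0.251 0.192]
0.5 [ 0.0006  0.1113 -0.2331] [0.424 0.252 0.208]
0.6 [ 0.0007  0.1468 -0.2715] [0.438 0.253 0.224]
0.7 [ 0.0008  0.1858 -0.3061] [0.454 0.255 0.238]
0.8 [ 0.0009  0.2281 -0.3367] [0.471 0.256 0.25 ]
0.9 [ 0.001   0.2733 -0.3628] [0.488 0.258 0.26 ]
1.0 [ 0.001   0.3208 -0.3844] [0.507 0.26  0.269]
1.1 [ 0.0011  0.3703 -0.401 ] [0.527 0.262 0.276]
1.2 [ 0.0011  0.4212 -0.4127] [0.547 0.264 0.281]
1.3 [ 0.0011  0.473  -0.4192] [0.568 0.266 0.283]
1.4 [ 0.0011  0.5251 -0.4205] [0.589 0.268 0.284]
1.5 [ 0.0011  0.5772 -0.4166] [0.609 0.27  0.282]
```

Request:
send_rows(series=[[0,0.0127,-0.0506,0,0,0,-1],[0,0.0304,-0.0997,0,0,0,-1],[0,0.0529,-0.1468,0,0,0,-1],[0,0.0799,-0.1914,0,0,0,-1],[0.0006,0.1113,-0.2331,0,0,0,-1]])

```text
t: 2.95
tool_pos: [0.4209, 0.2539, 0.1925]
orientation: [-2.106, -2.324, 0.002]
contact_force: [-4.1, 2.3, 0.1]
finger_gap: 0.115
gripper_force: 58.4
```

Request:
send_rows(series=[[0,0.0355,-0.0384,0,0,0,-1],[0,0.0745,-0.073,0,0,0,-1],[0,0.1168,-0.1036,0,0,0,-1],[0,0.162,-0.1297,0,0,0,-1],[0.0004,0.2095,-0.1513,0,0,0,-1]])

```text
t: 3.45
tool_pos: [0.5053, 0.2624, 0.2566]
orientation: [-2.108, -2.327, -0.003]
contact_force: [-6.5, -0.1, 10.9]
finger_gap: 0.112
gripper_force: 61.5
```

Tracking well; on to about 1.6 rad, then open the fingers.

Request:
send_rows(series=[[0,0.0495,-0.0166,0,0,0,-1],[0,0.1004,-0.0283,0,0,0,-1],[0,0.1522,-0.0348,0,0,0,-1],[0,0.2043,-0.0361,0,0,0,-1],[0,0.2564,-0.0322,0,0,0,-1]])

```text
t: 3.95
tool_pos: [0.6098, 0.2726, 0.2677]
orientation: [2.11, 2.327, 0.007]
contact_force: [-1.8, 1.6, 2.7]
finger_gap: 0.11
gripper_force: 65.1
```

Request:
send_rows(series=[[0,0.025,0.004,0,0,0,-1],[0,0.05,0.009,0,0,0,-1],[0,0.05,0.009,0,0,0,0],[0,0.05,0.009,0,0,0,0],[0,0.05,0.009,0,0,0,0]])

```text
t: 4.45
tool_pos: [0.6278, 0.2729, 0.2606]
orientation: [2.111, 2.327, -0.003]
contact_force: [0.5, -0.2, 0.0]
finger_gap: 0.504
gripper_force: 0.3
```

Request:
send_rows(series=[[0,0,-0.1,0,0,0,0],[0,-0.1,-0.2,0,0,0,0],[0,-0.2,-0.2,0,0,0,0],[0,-0.3,-0.2,0,0,0,0],[0,-0.4,-0.2,0,0,0,0]])

```text
t: 4.95
tool_pos: [0.4671, 0.2573, 0.3415]
orientation: [2.11, 2.327, 0.0]
contact_force: [-0.0, 0.0, -1.1]
finger_gap: 0.499
gripper_force: 0.0
```

```bash
python3 - <<'E'
from h import *
st(); im,p=snap('wrist'); cv2.imwrite('pics/w2.png',im);im,p=snap('top'); cv2.imwrite('pics/t2.png',im)
E
```

```text
t 4.95 p [0.4671 0.2573 0.3415] o [2.11  2.327 0.   ] j [ 0.38  0.07 -0.04  1.46 -0.    1.86] f [-0.   0.  -1.1] gap 0.499 gf 0.0
```

View pics/w2.png

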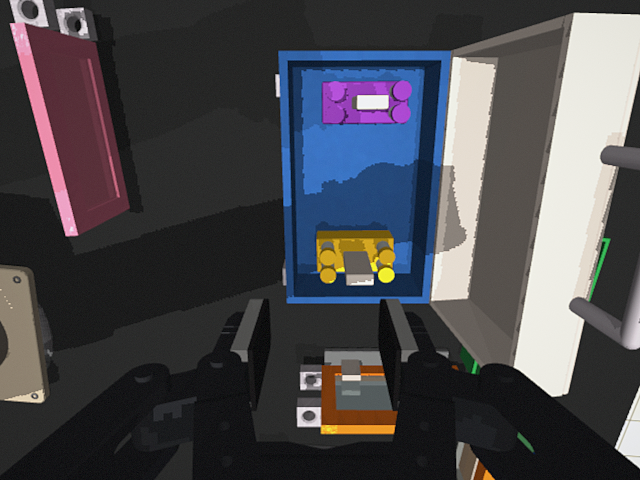

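The lid leans back on its stop, with its hollow side at (520,200). The case holds two carriers: purple with its fin top at (372,102), and yellow with its fin top near (359,280). The guard is at (355,400).

```bash
cat >> h.py <<'E'
COL={'purple':([128,100,60],[155,255,255]),'yellow':([20,110,60],[34,255,255])}
def carrier(im,p,col,zb):
    """block rect at tube/block height and fin top centre (white blob near block)"""
    m=mask(im,*COL[col]); c=big(m); x,y,w,h=cv2.boundingRect(c)
    P=cast(p,c[:,0],zb+.05); r=cv2.minAreaRect((P[:,:2]*1000).astype(np.float32))
    wm=mask(im,[0,0,185],[180,70,255],(max(x-10,0),max(y-10,0),x+w+10,y+h+25)); f=big(wm)
    print(col,'block',np.round(r[0],1),np.round(r[1],1),round(r[2],1),'px',(x,y,w,h))
    if f is not None:
        F=cast(p,f[:,0],zb+.104)[:,:2]*1000; q=cv2.minAreaRect(F.astype(np.float32)); print(' fin',np.round(q[0],1),np.round(q[1],1),round(q[2],1),'px',np.round(cv2.minAreaRect(f)[0],1))
E
python3 - <<'E'
from h import *
p=optics.camera_params('wrist'); im=cv2.imread('pics/w2.png')
for c in COL: carrier(im,p,c,.008)
p=optics.camera_params('top'); im=cv2.imread('pics/t2.png'); k=im.copy(); k[:,330:]=0
for c in COL: carrier(k,p,c,.008)
E
```

```text
purple block [496.2 342.4] [88.8 39.9] 5.6 px (322, 81, 90, 43)
 fin [496.4 342.7] [27.3 10.8] 5.6 px [372.5 101.5]
yellow block [506.1 177. ] [88.2 61.6] 5.7 px (317, 231, 78, 52)
 fin [508.6 171.5] [23.1  5.5] 5.7 px [361.5 281.5]
purple block [537.4 326.3] [12.8  6.4] 0.3 px (196, 201, 4, 7)
yellow block [509.2 173.1] [89.6 43.5] 6.1 px (258, 196, 25, 43)
 fin [511.2 173.2] [27.  10.2] 5.1 px [267.  213.5]
```

```bash
python3 - <<'E'
from h import *
go([.4964,.3427,.25],np.radians(95.6))
E
```

```text
shift [0.2058 0.1046 0.2272] turn [-0.005 -0.003 -1.998] rows>= 10.5
shift [0.2058 0.1046 0.2272] turn [-0.003  0.005  2.002] rows>= 10.5
```

Request:
send_rows(series=[[0.2058,0.1046,0.2272,0,0,-0.8,-0.1],[0.2058,0.1046,0.2272,0,0,-0.8,-0.1],[0.2058,0.1046,0.2272,0,0,-0.8,-0.1],[0.2058,0.1046,0.2272,0,0,-0.8,-0.1],[0.2058,0.1046,0.2272,0,0,-0.8,-0.1]])

```text
t: 5.55
tool_pos: [0.5023, 0.344, 0.2485]
orientation: [-1.284, -2.865, 0.005]
contact_force: [-0.1, 0.3, -0.2]
finger_gap: 0.45
gripper_force: 0.0
```

Request:
send_rows(series=[[0,0,0,0,0,-0.8,-0.1],[0,0,0,0,0,-0.8,-0.1],[0,0,0,0,0,-0.8,-0.1],[0,0,0,0,0,-0.8,-0.1],[0,0,0,0,0,-0.8,-0.1]])

```text
t: 6.05
tool_pos: [0.5033, 0.3436, 0.2512]
orientation: [0.342, 3.122, 0.001]
contact_force: [0.0, 0.8, 0.6]
finger_gap: 0.451
gripper_force: 0.0
```

Request:
send_rows(series=[[0,0,0,0,0,-0.398,-0.1],[0,0,0,0,0,-0.398,-0.1],[0,0,0,0,0,-0.398,-0.1],[0,0,0,0,0,-0.398,-0.1],[0,0,0,0,0,-0.398,-0.1]])

```text
t: 6.55
tool_pos: [0.503, 0.3439, 0.2505]
orientation: [-0.145, 3.138, 0.0]
contact_force: [0.0, 0.6, -0.1]
finger_gap: 0.445
gripper_force: 0.0
```

```bash
python3 - <<'E'
from h import *
st(); im,p=snap('wrist'); cv2.imwrite('pics/w3.png',im)
for c in COL: carrier(im,p,c,.008)
go([.4964,.3427,.083],np.radians(95.6))
E
```

```text
t 6.55 p [0.503  0.3439 0.2505] o [-0.145  3.138  0.   ] j [ 0.49  0.24 -0.03  1.3  -0.    0.4 ] f [ 0.   0.6 -0.1] gap 0.445 gf 0.0
purple block [500.7 343.4] [96.1 40.6] 6.4 px (300, 144, 50, 112)
 fin [500.9 343.2] [26.3 11.6] 5.6 px [325.  218.5]
yellow block [510.6 178.2] [95.  69.6] 6.0 px (82, 138, 93, 112)
 fin [510.7 174.2] [26.8 11.7] 6.1 px [ 89.5 211. ]
shift [ 0.0167 -0.0015  0.4186] turn [ 0.     0.    -0.006] rows>= 3.4
shift [ 0.0167 -0.0015  0.4186] turn [ 0.    -0.     3.994] rows>= 20.9
```

Request:
send_rows(series=[[0.006,0,0.12,0,0,0,-0.1],[0.006,0,0.24,0,0,0,-0.1],[0.006,0,0.34,0,0,0,-0.1],[0.006,0,0.418,0,0,0,-0.1],[0.006,0,0.418,0,0,0,-0.1]])

```text
t: 7.1
tool_pos: [0.4962, 0.3414, 0.0778]
orientation: [0.148, -3.128, 0.007]
contact_force: [-0.5, 1.5, -1.2]
finger_gap: 0.454
gripper_force: 0.0
```

Request:
send_rows(series=[[0,0,0,0,0,0,-0.1],[0,0,0,0,0,0,-1],[0,0,0,0,0,0,-1],[0,0,0,0,0,0,-1],[0,0,0,0,0,0,-1]])

```text
t: 7.6
tool_pos: [0.5027, 0.3449, 0.086]
orientation: [-0.15, 3.133, 0.004]
contact_force: [0.1, 0.3, 6.5]
finger_gap: 0.131
gripper_force: 59.6
```

Request:
send_rows(series=[[0,0,-0.1,0,0,0,-1],[0,0,-0.2,0,0,0,-1],[0,0,-0.3,0,0,0,-1],[0,0,-0.4,0,0,0,-1],[0,0,-0.4,0,0,0,-1]])

```text
t: 8.1
tool_pos: [0.5041, 0.3458, 0.2509]
orientation: [-0.15, 3.126, 0.009]
contact_force: [1.0, 0.5, -1.6]
finger_gap: 0.131
gripper_force: 59.2
```

```bash
python3 - <<'E'
from h import *
st(); im,p=snap('wrist'); cv2.imwrite('pics/w4.png',im)
go([.5,-.19,.25],np.radians(91.7))
E
```

```text
t 8.1 p [0.5041 0.3458 0.2509] o [-0.15   3.126  0.009] j [ 0.5   0.23 -0.04  1.28  0.    0.4 ] f [ 1.   0.5 -1.6] gap 0.131 gf 59.2
shift [ 0.1347 -1.3306 -0.0118] turn [0.004 0.01  0.084] rows>= 10.7
shift [ 0.1347 -1.3306 -0.0118] turn [-0.015  0.007 -3.916] rows>= 20.5
```

Request:
send_rows(series=[[0,0,-0.08,0,0,0,-1],[0.05,-0.12,-0.08,0,0,0,-1],[0.05,-0.24,-0.08,0,0,0,-1],[0.05,-0.36,-0.08,0,0,0.05,-1],[0.05,-0.48,-0.08,0,0,0.084,-1]])

```text
t: 8.65
tool_pos: [0.4974, 0.149, 0.2731]
orientation: [0.046, -3.138, 0.001]
contact_force: [0.6, 0.1, -1.3]
finger_gap: 0.129
gripper_force: 59.6
```

Request:
send_rows(series=[[0.02,-0.12,0,0,0,0,-1],[0.04,-0.24,0,0,0,0,-1],[0.04,-0.36,0,0,0,0,-1],[0.04,-0.48,0,0,0,0,-1],[0.04,-0.56,0,0,0,0,-1]])

```text
t: 9.15
tool_pos: [0.4881, -0.0761, 0.2732]
orientation: [0.044, -3.138, -0.0]
contact_force: [0.2, 1.0, -2.5]
finger_gap: 0.126
gripper_force: 59.6
```

Request:
send_rows(series=[[0,-0.1,0,0,0,0,-1],[0,-0.2,0,0,0,0,-1],[0,-0.2,0,0,0,0,-1],[0,-0.2,0,0,0,0,-1],[0,-0.2,0,0,0,0,-1]])

```text
t: 9.65
tool_pos: [0.4912, -0.1525, 0.2738]
orientation: [0.048, -3.139, -0.003]
contact_force: [0.5, 0.7, -1.9]
finger_gap: 0.125
gripper_force: 59.9
```

```bash
python3 - <<'E'
from h import *
st(); im,p=snap('wrist'); cv2.imwrite('pics/w5.png',im)
go([.51,-.19,.25],np.radians(91.7))
E
```

```text
t 9.65 p [ 0.4912 -0.1525  0.2738] o [ 4.800e-02 -3.139e+00 -3.000e-03] j [-0.43  0.06 -0.19  1.32  0.   -0.46] f [ 0.5  0.7 -1.9] gap 0.125 gf 59.9
shift [-0.0434 -0.0957  0.0602] turn [ 0.002 -0.002  0.002] rows>= 1.0
shift [-0.0434 -0.0957  0.0602] turn [ 3.000e-03  3.000e-03 -3.998e+00] rows>= 20.9
```

View pics/w5.png

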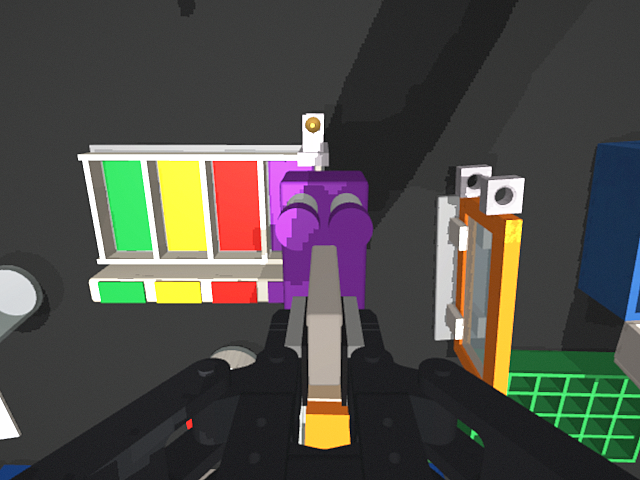

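The carrier is held upright, with its block at (325,235). The dock's bays lie at (130,205), (180,205), (238,205) and purple behind the carrier. The pintle is at (313,125), and the guard's sockets are at (503,194) and (473,180).

```bash
python3 - <<'E'
from h import *
im=cv2.imread('pics/w5.png'); p=optics.camera_params('wrist')
def rect(m,z,n):
    c=big(m); P=cast(p,c[:,0],z); r=cv2.minAreaRect((P[:,:2]*1000).astype(np.float32)); print(n,np.round(r[0],1),np.round(r[1],1),round(r[2],1),'bb',(P[:,:2]*1000).min(0).round(1),(P[:,:2]*1000).max(0).round(1))
for n,lo,hi in(('red',0,6),('yellow',22,35),('green',50,80)):
    for a,roi,z in(('floor',(80,150,268,258),.01),('patch',(80,270,268,310),.055)): rect(mask(im,[lo,120,60],[hi,255,255],roi),z,n+a)
rect(mask(im,[12,90,60],[32,255,255],(295,110,330,140)),.113,'pin')
rect(mask(im,[0,0,140],[180,60,255],(75,150,268,268)),.032,'rim')
x=big(mask(im,[12,90,60],[32,255,255],(295,110,330,140)));print(cv2.minEnclosingCircle(x))
# top view pins
im=cv2.imread('pics/top0.png');p=optics.camera_params('top')
m=mask(im,[12,90,60],[35,255,255],(415,240,445,262)); n,l,s,c=cv2.connectedComponentsWithStats(m); print(c[1:],s[1:,4]); print((cast(p,c[1:],.108)*1000).round(1),(cast(p,c[1:],.043)*1000).round(1))
E
```

```text
redfloor [ 513.3 -242.2] [94.4 44.1] 1.7 bb [ 465.5 -265.4] [ 561.2 -219.4]
redpatch [ 588.5 -239.5] [23.9 44.8] 1.7 bb [ 576.2 -261.6] [ 601.1 -216.8]
yellowfloor [ 515.  -299.1] [94.4 41. ] 1.7 bb [ 467.2 -320.9] [ 562.8 -277.4]
yellowpatch [ 590.7 -294.9] [22.8 45.3] 1.7 bb [ 578.7 -317.3] [ 602.7 -272.2]
greenfloor [ 516.7 -355.7] [94.4 37.7] 1.6 bb [ 469.  -375.9] [ 564.1 -335.8]
greenpatch [ 591.8 -350. ] [21.7 44.5] 1.7 bb [ 580.3 -372.4] [ 603.2 -327.6]
pin [ 424.7 -163.7] [10.1 10.2] 45.6 bb [ 419.4 -169.1] [ 429.9 -158.9]
rim [ 513.8 -295.7] [118.1 179.2] 1.7 bb [ 452.1 -386.8] [ 575.2 -207.9]
((312.5, 124.43333435058594), 7.5832695960998535)
[[426.26315789 255.63157895]
 [433.45833333 255.58333333]] [19 24]
[[ 424.  -147.1  108. ]
 [ 424.  -161.6  108. ]] [[ 424.5 -161.    43. ]
 [ 424.5 -176.4   43. ]]
```

```bash
python3 - <<'E'
from h import *
go([.512,-.186,.13],np.radians(91.7))
E
```

```text
shift [-0.0493 -0.0862  0.3602] turn [ 0.002 -0.002  0.002] rows>= 3.0
shift [-0.0493 -0.0862  0.3602] turn [ 3.000e-03  3.000e-03 -3.998e+00] rows>= 20.9
```

Request:
send_rows(series=[[-0.0493,-0.0862,0,0.002,-0.002,0,-1],[-0.0493,-0.0862,0.12,0.002,-0.002,0,-1],[-0.0493,-0.0862,0.24,0.002,-0.002,0,-1],[-0.0493,-0.0862,0.36,0.002,-0.002,0,-1],[-0.0493,-0.0862,0.36,0.002,-0.002,0,-1]])

```text
t: 10.2
tool_pos: [0.5063, -0.1828, 0.1236]
orientation: [0.05, -3.128, -0.01]
contact_force: [-1.7, 2.3, -2.8]
finger_gap: 0.129
gripper_force: 60.1
```

Request:
send_rows(series=[[0,0,0,0,0,0,-1],[0,0,0,0,0,0,-1],[0,0,0,0,0,0,-1]])

```text
t: 10.5
tool_pos: [0.5156, -0.1885, 0.1345]
orientation: [-0.048, 3.134, -0.007]
contact_force: [-0.4, -1.1, -1.9]
finger_gap: 0.13
gripper_force: 60.2
```

```bash
python3 - <<'E'
from h import *
st(); go([.512,-.186,.09],np.radians(91.7))
E
```

```text
t 10.5 p [ 0.5156 -0.1885  0.1345] o [-0.048  3.134 -0.007] j [-0.47  0.21 -0.33  1.03 -0.   -0.5 ] f [-0.4 -1.1 -1.9] gap 0.13 gf 60.2
shift [0.0096 0.007  0.1113] turn [-0.006  0.009  0.001] rows>= 0.9
shift [0.0096 0.007  0.1113] turn [-0.015 -0.009 -3.999] rows>= 20.9
```

Request:
send_rows(series=[[0.008,0.006,0.03,0,0,0,-1],[0.008,0.006,0.06,0,0,0,-1],[0.008,0.006,0.085,0,0,0,-1],[0.008,0.006,0.104,0,0,0,-1],[0.008,0.006,0.104,0,0,0,-1]])

```text
t: 11.0
tool_pos: [0.5092, -0.1852, 0.0884]
orientation: [-0.047, 3.141, -0.002]
contact_force: [-0.4, 0.9, -2.5]
finger_gap: 0.127
gripper_force: 60.4
```

Request:
send_rows(series=[[0,0,0,0,0,0,-1],[0,0,0,0,0,0,-1],[0,0,0,0,0,0,-1]])

```text
t: 11.3
tool_pos: [0.5097, -0.1852, 0.0894]
orientation: [-0.047, 3.14, -0.002]
contact_force: [0.2, -1.0, -0.9]
finger_gap: 0.128
gripper_force: 60.4
```

Request:
send_rows(series=[[0,0,0.006,0,0,0,-1],[0,0,0.006,0,0,0,-1],[0,0,0.006,0,0,0,-0.1],[0,0,0.006,0,0,0,-0.1],[0,0,0.006,0,0,0,-0.1]])

```text
t: 11.8
tool_pos: [0.5098, -0.1853, 0.0871]
orientation: [-0.047, 3.139, -0.003]
contact_force: [-1.0, 0.5, -0.1]
finger_gap: 0.451
gripper_force: 0.0
```

Request:
send_rows(series=[[0,0,-0.1,0,0,0,-0.1],[0,0,-0.2,0,0,0,-0.1],[0,0,-0.3,0,0,0,-0.1],[0,0,-0.4,0,0,0,-0.1],[0,0.1,-0.5,0,0,0,-0.1]])

```text
t: 12.3
tool_pos: [0.5093, -0.1521, 0.2846]
orientation: [-0.04, 3.137, -0.006]
contact_force: [0.7, 1.3, 0.9]
finger_gap: 0.45
gripper_force: 0.0
```

Request:
send_rows(series=[[0,0.12,0,0,0,0,-0.1],[0,0.24,0,0,0,0,-0.1],[0,0.36,0,0,0,0,-0.1],[0,0.36,0,0,0,0,-0.1],[0,0.36,0,0,0,0,-0.1]])

```text
t: 12.8
tool_pos: [0.5039, -0.0048, 0.2821]
orientation: [-0.051, 3.139, -0.003]
contact_force: [0.4, -1.2, -0.0]
finger_gap: 0.449
gripper_force: 0.0
```

```bash
python3 - <<'E'
from h import *
st(); im,p=snap('wrist'); cv2.imwrite('pics/w6.png',im); carrier(im,p,'purple',.01)
im,p=snap('top'); cv2.imwrite('pics/t3.png',im); k=im.copy(); k[:,330:]=0; carrier(k,p,'yellow',.008);k=im.copy(); k[:190,]=0; k[:,:330]=0;carrier(k,p,'purple',.01)
go([.511,.174,.25],np.radians(96))
E
```

```text
t 12.8 p [ 0.5039 -0.0048  0.2821] o [-5.100e-02  3.139e+00 -3.000e-03] j [-0.14  0.04 -0.2   1.33 -0.   -0.17] f [ 0.4 -1.2 -0. ] gap 0.449 gf 0.0
purple block [ 507.2 -183.3] [97.5 65.2] 1.5 px (91, 140, 81, 105)
 fin [ 492.9 -138.4] [85.9 31.4] 1.3 px [162. 190.]
yellow block [509.  172.7] [88.7 43.2] 5.6 px (258, 196, 24, 43)
 fin [511.1 174.4] [27.3 12.3] 6.2 px [266.4 213.5]Traceback (most recent call last):
  File "<stdin>", line 3, in <module>
  File "h.py", line 43, in carrier
    P=cast(p,c[:,0],zb+.05); r=cv2.minAreaRect((P[:,:2]*1000).astype(np.float32))
             ~^^^^^
TypeError: 'NoneType' object is not subscriptable
```

View pics/w6.png

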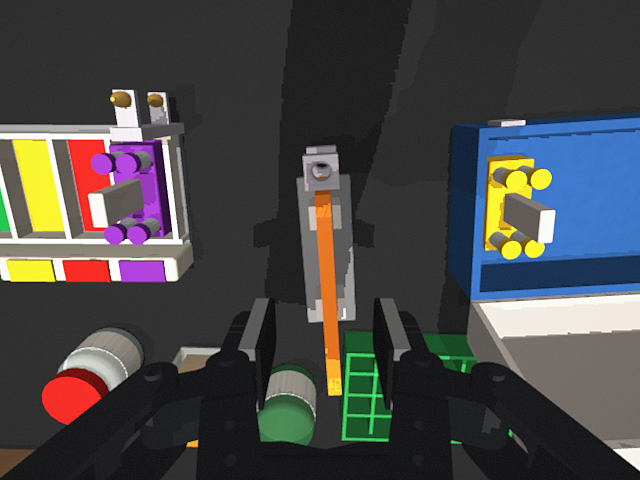

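Purple stands in its bay at (135,190). Yellow is still in the case with its fin top at (545,226), and the guard is in its stand with its socket at (321,169).

```bash
python3 - <<'E'
from h import *
st(); go([.511,.1742,.25],np.radians(95.9))
E
```

```text
t 12.9 p [ 0.5041 -0.0064  0.282 ] o [-4.60e-02  3.14e+00 -3.00e-03] j [-0.14  0.04 -0.2   1.33 -0.   -0.17] f [-0.5  0.6  0.9] gap 0.448 gf 0.0
shift [-0.0304  0.4509  0.0792] turn [-0.003  0.002 -0.094] rows>= 3.7
shift [-0.0304  0.4509  0.0792] turn [3.000e-03 4.000e-03 3.906e+00] rows>= 20.5
```

Request:
send_rows(series=[[-0.03,0.12,0,0,0,-0.094,-0.1],[-0.03,0.24,0.04,0,0,-0.094,-0.1],[-0.03,0.36,0.079,0,0,-0.094,-0.1],[-0.03,0.45,0.079,0,0,-0.094,-0.1],[-0.03,0.45,0.079,0,0,-0.094,-0.1]])

```text
t: 13.4
tool_pos: [0.5106, 0.1764, 0.2492]
orientation: [0.167, -3.137, 0.001]
contact_force: [-0.0, -0.5, 0.6]
finger_gap: 0.45
gripper_force: 0.0
```

Request:
send_rows(series=[[0,0,0,0,0,0,-0.1],[0,0,0,0,0,0,-0.1],[0,0,0,0,0,0,-0.1]])

```text
t: 13.7
tool_pos: [0.5112, 0.1729, 0.2506]
orientation: [-0.159, 3.136, -0.003]
contact_force: [0.4, -0.8, 0.1]
finger_gap: 0.447
gripper_force: 0.0
```

```bash
python3 - <<'E'
from h import *
st(); im,p=snap('wrist'); cv2.imwrite('pics/w7.png',im); carrier(im,p,'yellow',.008)
go([.511,.1742,.084],np.radians(95.9))
E
```

```text
t 13.7 p [0.5112 0.1729 0.2506] o [-1.590e-01  3.136e+00 -3.000e-03] j [ 0.21  0.11 -0.18  1.27 -0.    0.11] f [ 0.4 -0.8  0.1] gap 0.447 gf 0.0
yellow block [510.4 173.9] [95.9 39.9] 6.1 px (303, 146, 49, 111)
 fin [511.4 174. ] [26.3 11. ] 5.7 px [327.5 221.5]
shift [0.0007 0.0037 0.4163] turn [-0.002  0.002 -0.002] rows>= 3.3
shift [0.0007 0.0037 0.4163] turn [0.004 0.004 3.998] rows>= 20.9
```

Request:
send_rows(series=[[0,0.003,0.12,0,0,0,-0.1],[0,0.003,0.24,0,0,0,-0.1],[0,0.003,0.34,0,0,0,-0.1],[0,0.003,0.416,0,0,0,-0.1],[0,0.003,0.416,0,0,0,-0.1]])

```text
t: 14.25
tool_pos: [0.5065, 0.1736, 0.0795]
orientation: [0.16, -3.129, 0.005]
contact_force: [-0.8, 0.0, -0.2]
finger_gap: 0.447
gripper_force: 0.0
```

Request:
send_rows(series=[[0,0,0,0,0,0,-0.1],[0,0,0,0,0,0,-0.1],[0,0,0,0,0,0,-1],[0,0,0,0,0,0,-1],[0,0,0,0,0,0,-1]])

```text
t: 14.75
tool_pos: [0.5126, 0.1756, 0.0859]
orientation: [-0.163, 3.132, -0.003]
contact_force: [-0.1, -1.5, 6.1]
finger_gap: 0.131
gripper_force: 59.6
```

Request:
send_rows(series=[[0,0,0,0,0,0,-1],[0,0,0,0,0,0,-1]])

```text
t: 14.95
tool_pos: [0.5127, 0.1756, 0.086]
orientation: [-0.163, 3.132, -0.003]
contact_force: [-0.1, -1.7, 6.4]
finger_gap: 0.129
gripper_force: 59.6
```

Request:
send_rows(series=[[0,0,-0.12,0,0,0,-1],[0,0,-0.24,0,0,0,-1],[0,0,-0.36,0,0,0,-1],[0,0,-0.48,0,0,0,-1],[0,-0.12,-0.5,0,0,0,-1]])

```text
t: 15.45
tool_pos: [0.5187, 0.1321, 0.2913]
orientation: [-0.174, 3.122, 0.004]
contact_force: [1.4, -1.3, -2.4]
finger_gap: 0.125
gripper_force: 59.6
```

Request:
send_rows(series=[[0,-0.12,0,0,0,0,-1],[0,-0.24,0,0,0,0,-1],[0,-0.36,0,0,0,0.05,-1],[0,-0.48,0,0,0,0.09,-1],[0,-0.5,0,0,0,0.09,-1]])

```text
t: 15.95
tool_pos: [0.5362, -0.0753, 0.2839]
orientation: [-0.043, 3.14, -0.005]
contact_force: [-0.6, -0.6, -2.6]
finger_gap: 0.129
gripper_force: 59.8
```

Request:
send_rows(series=[[0,-0.12,0,0,0,0,-1],[0,-0.24,0,0,0,0,-1],[0,-0.36,0,0,0,0,-1],[0,-0.48,0,0,0,0,-1],[0,-0.5,0,0,0,0,-1]])

```text
t: 16.45
tool_pos: [0.5428, -0.275, 0.2837]
orientation: [-0.046, 3.14, -0.005]
contact_force: [-0.5, 1.4, -2.3]
finger_gap: 0.127
gripper_force: 60.3
```

Request:
send_rows(series=[[0,0,0,0,0,0,-1],[0,0,0,0,0,0,-1],[0,0,0,0,0,0,-1],[0,0,0,0,0,0,-1]])

```text
t: 16.85
tool_pos: [0.5429, -0.2691, 0.2847]
orientation: [-0.055, 3.14, -0.002]
contact_force: [0.6, -0.2, -2.2]
finger_gap: 0.13
gripper_force: 60.3
```

```bash
python3 - <<'E'
from h import *
st(); im,p=snap('wrist'); cv2.imwrite('pics/w8.png',im)
go([.5135,-.296,.14],np.radians(91.7))
E
```

```text
t 16.85 p [ 0.5429 -0.2691  0.2847] o [-5.50e-02  3.14e+00 -2.00e-03] j [-0.57  0.22  0.01  1.36 -0.   -0.6 ] f [ 0.6 -0.2 -2.2] gap 0.13 gf 60.3
shift [ 0.0764 -0.0636  0.362 ] turn [-0.002  0.002  0.007] rows>= 3.0
shift [ 0.0764 -0.0636  0.362 ] turn [-3.000e-03 -3.000e-03 -3.993e+00] rows>= 20.9
```

View pics/w8.png

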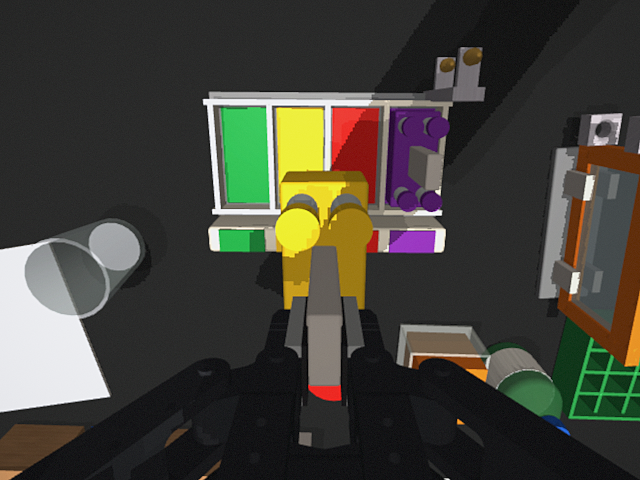

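Yellow is held upright at (325,235), and its bay at (300,140) is clear. Purple is still in place at (415,160).

Request:
send_rows(series=[[0.073,-0.064,0,0,0,0,-1],[0.073,-0.064,0.09,0,0,0,-1],[0.073,-0.064,0.18,0,0,0,-1],[0.073,-0.064,0.27,0,0,0,-1],[0.073,-0.064,0.36,0,0,0,-1]])

```text
t: 17.4
tool_pos: [0.5149, -0.2969, 0.1398]
orientation: [-0.054, 3.139, -0.003]
contact_force: [-0.1, -1.1, -2.1]
finger_gap: 0.126
gripper_force: 60.3
```

Request:
send_rows(series=[[0,0,0,0,0,0,-1],[0,0,0,0,0,0,-1],[0,0,0,0,0,0,-1],[0,0,0,0,0,0,-1],[0,0,0,0,0,0,-1]])

```text
t: 17.9
tool_pos: [0.516, -0.2984, 0.1428]
orientation: [-0.052, 3.137, -0.006]
contact_force: [-0.1, 0.2, -2.7]
finger_gap: 0.129
gripper_force: 60.3
```

```bash
python3 - <<'E'
from h import *
st()
go([.5145,-.296,.088],np.radians(91.7))
E
```

```text
t 17.9 p [ 0.516  -0.2984  0.1428] o [-0.052  3.137 -0.006] j [-0.63  0.28 -0.21  1.07 -0.   -0.67] f [-0.1  0.2 -2.7] gap 0.129 gf 60.3
shift [0.0041 0.0066 0.1369] turn [-0.005  0.006  0.005] rows>= 1.1
shift [0.0041 0.0066 0.1369] turn [-0.009 -0.008 -3.995] rows>= 20.9
```

Request:
send_rows(series=[[0.004,0.0055,0.035,0,0,0,-1],[0.004,0.0055,0.07,0,0,0,-1],[0.004,0.0055,0.105,0,0,0,-1],[0.004,0.0055,0.135,0,0,0,-1],[0.004,0.0055,0.138,0,0,0,-1]])

```text
t: 18.4
tool_pos: [0.512, -0.2951, 0.0871]
orientation: [0.052, -3.14, 0.001]
contact_force: [-9.1, 5.2, 22.5]
finger_gap: 0.128
gripper_force: 65.7
```

Request:
send_rows(series=[[0,0,0,0,0,0,-1],[0,0,0,0,0,0,-1],[0,0,0,0,0,0,-1]])

```text
t: 18.7
tool_pos: [0.512, -0.295, 0.0871]
orientation: [0.052, -3.141, 0.001]
contact_force: [-6.6, 3.5, 15.6]
finger_gap: 0.129
gripper_force: 64.8
```

Request:
send_rows(series=[[0,0,-0.003,0,0,0,-1],[0,0,-0.003,0,0,0,-0.1],[0,0,-0.003,0,0,0,-0.1],[0,0,-0.003,0,0,0,-0.1],[0,0,-0.003,0,0,0,-0.1]])

```text
t: 19.2
tool_pos: [0.5131, -0.2955, 0.0861]
orientation: [-0.052, 3.14, -0.002]
contact_force: [0.0, 0.7, -0.9]
finger_gap: 0.448
gripper_force: 0.0
```

Request:
send_rows(series=[[0,0,-0.1,0,0,0,-0.1],[0,0,-0.2,0,0,0,-0.1],[0,0,-0.3,0,0,0,-0.1],[0,0,-0.4,0,0,0,-0.1],[0,0.1,-0.5,0,0,0,-0.1]])

```text
t: 19.7
tool_pos: [0.5126, -0.2627, 0.2839]
orientation: [-0.046, 3.137, -0.007]
contact_force: [0.7, 0.4, -0.1]
finger_gap: 0.454
gripper_force: 0.0
```

Request:
send_rows(series=[[0,0.12,0,0,0,0,-0.1],[0,0.24,0,0,0,0,-0.1],[0,0.36,0,0,0,0,-0.1],[0,0.48,0,0,0,0,-0.1],[0,0.48,0,0,0,0,-0.1]])

```text
t: 20.2
tool_pos: [0.5043, -0.0631, 0.2816]
orientation: [-0.063, 3.14, 0.001]
contact_force: [-0.6, -1.0, 0.8]
finger_gap: 0.448
gripper_force: 0.0
```

Request:
send_rows(series=[[0.04,0.1,0,0,0,0,-0.1],[0.08,0.2,0,0,0,0,-0.1],[0.08,0.2,0,0,0,0,-0.1],[0.08,0.2,0,0,0,0,-0.1],[0.08,0.2,0,0,0,0,-0.1]])

```text
t: 20.7
tool_pos: [0.4712, 0.0101, 0.2814]
orientation: [-0.051, 3.139, -0.003]
contact_force: [0.5, 0.6, -0.2]
finger_gap: 0.455
gripper_force: 0.0
```

```bash
python3 - <<'E'
from h import *
st(); im,p=snap('wrist'); cv2.imwrite('pics/w9.png',im); im2,_=snap('top'); cv2.imwrite('pics/t4.png',im2)
m=mask(im,[8,150,120],[24,255,255],(250,120,420,420)); c=big(m); print(cv2.boundingRect(c))
E
```

```text
t 20.7 p [0.4712 0.0101 0.2814] o [-5.100e-02  3.139e+00 -3.000e-03] j [-0.11 -0.02 -0.27  1.33 -0.   -0.15] f [ 0.5  0.6 -0.2] gap 0.455 gf 0.0
(295, 228, 29, 192)
```

View pics/w9.png

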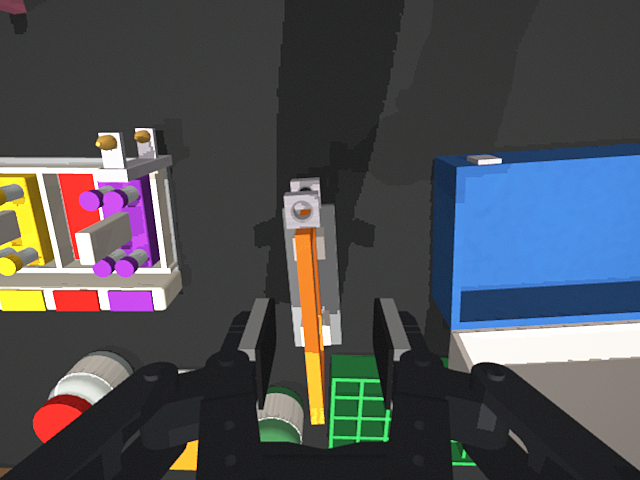

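Yellow and purple stand in their bays at (25,225) and (125,220). The guard's top edge runs from (308,228) to (318,423), with its upper socket at (302,210).

```bash
cat >> h.py <<'E'
def tri(obs):
    A=np.zeros((3,3));b=np.zeros(3)
    for p,uv in obs:
        o,d=ray(p,uv); d=d[0]/np.linalg.norm(d[0]); M=np.eye(3)-np.outer(d,d); A+=M;b+=M@o
    X=np.linalg.solve(A,b); return X,[np.round(proj(p,X)[0]-uv,1) for p,uv in obs]
E
python3 - <<'E'
from h import *
pw,ps,pt=[optics.camera_params(n) for n in('wrist','scene','top')]
sc=snap('scene')[0]; cv2.imwrite('pics/s9.png',sc)
w=cv2.imread('pics/w9.png');t=cv2.imread('pics/t4.png')
ms=mask(sc,[5,150,80],[22,255,255],(225,185,312,275)); c=cv2.convexHull(big(ms)); print('scene',cv2.approxPolyDP(c,4,True)[:,0].tolist())
def band(im,lo,hi,roi):
    c=big(mask(im,lo,hi,roi)); r=cv2.boxPoints(cv2.minAreaRect(c)); print(r.round(1).tolist()); return r
print('w'); band(w,[8,150,120],[24,255,255],(280,215,340,430))
print('w bright'); band(w,[18,150,120],[28,255,255],(280,215,340,430))
cv2.imwrite('pics/z.png',np.hstack([cv2.resize(sc[175:275,220:320],(400,400),interpolation=cv2.INTER_CUBIC),cv2.resize(w[170:430,260:360],(200,520))[:400] if 0 else cv2.resize(w[170:430,250:380],(200,400),interpolation=cv2.INTER_CUBIC)]))
E
```

```text
scene [[302, 196], [302, 223], [239, 262], [233, 254], [231, 223]]
w
[[294.1000061035156, 228.89999389648438], [314.5, 227.3000030517578], [329.5, 423.1000061035156], [309.20001220703125, 424.70001220703125]]
w bright
[[304.8999938964844, 352.1000061035156], [318.8999938964844, 351.0], [324.5, 423.29998779296875], [310.3999938964844, 424.3999938964844]]
```

View pics/z.png

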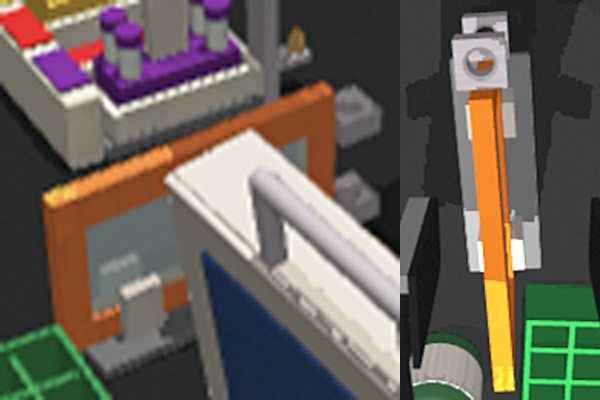

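The zoom shows the top face's free end at scene (232.5,223.8) and wrist (318.3,423). Its hinge end is at scene (301.3,196.8) and wrist (305.3,229.8).

```bash
python3 - <<'E'
from h import *
pw,ps,pt=[optics.camera_params(n) for n in('wrist','scene','top')]
F=tri([(pw,[318.3,423]),(ps,[232.5,223.8])]); H=tri([(pw,[305.3,229.8]),(ps,[301.3,196.8])]); print(F,H)
f,h=F[0],H[0]; print(np.linalg.norm(f-h),np.degrees(np.arctan2(*(f-h)[1::-1])))
for z in(.11,.12,.13,.14):
  a,b=cast(pw,[[318.3,423],[305.3,229.8]],z); print(z,np.linalg.norm(a-b).round(4),((a+b)/2).round(4),np.degrees(np.arctan2(*(a-b)[1::-1])).round(2), cast(pw,[[302.5,210.5]],z-.019).round(4))
E
```

```text
(array([0.67090098, 0.00961616, 0.12167012]), [array([ 0.6, -0.7]), array([-0.3, -0.2])]) (array([ 0.48755465, -0.0073163 ,  0.11694499]), [array([-1.6,  1.9]), array([0.8, 0.3])])
0.18418715826080329 5.276430605345523
0.11 0.1951 [0.5853 0.0014 0.11  ] 4.57 [[ 0.4768 -0.0098  0.091 ]]
0.12 0.1888 [0.5791 0.0016 0.12  ] 4.57 [[ 0.4743 -0.0093  0.101 ]]
0.13 0.1826 [0.573  0.0018 0.13  ] 4.57 [[ 0.4717 -0.0088  0.111 ]]
0.14 0.1764 [0.5668 0.0019 0.14  ] 4.57 [[ 0.4692 -0.0083  0.121 ]]
```

```bash
python3 - <<'E'
from h import *
pt=optics.camera_params('top'); t=cv2.imread('pics/top0.png')
m=mask(t,[160,40,60],[179,255,255],(460,290,530,420)); c=big(m)
for z in(0,.12): P=cast(pt,c[:,0],z); print(z,P[:,:2].min(0).round(3),P[:,:2].max(0).round(3),P[P[:,0].argmax(),:2].round(3))
st(); go([.578,.0016,.2],np.radians(94.8))
E
```

```text
0 [ 0.107 -0.355] [ 0.317 -0.276] [ 0.317 -0.276]
0.12 [ 0.14 -0.31] [ 0.328 -0.239] [ 0.328 -0.239]
t 20.85 p [0.4712 0.0099 0.2813] o [-4.90e-02  3.14e+00 -3.00e-03] j [-0.12 -0.02 -0.27  1.33 -0.   -0.15] f [ 0.6  0.4 -0.4] gap 0.45 gf 0.0
shift [-0.266  -0.0288  0.2038] turn [-0.002  0.002 -0.067] rows>= 2.7
shift [-0.266  -0.0288  0.2038] turn [3.000e-03 4.000e-03 3.933e+00] rows>= 20.6
```

Request:
send_rows(series=[[-0.12,-0.014,0,0,0,-0.067,-0.1],[-0.24,-0.028,0,0,0,-0.067,-0.1],[-0.266,-0.028,0.1,0,0,-0.067,-0.1],[-0.266,-0.028,0.2,0,0,-0.067,-0.1],[-0.266,-0.028,0.2,0,0,-0.067,-0.1]])

```text
t: 21.35
tool_pos: [0.5731, 0.0027, 0.1948]
orientation: [0.132, -3.127, -0.0]
contact_force: [-0.6, -0.5, -1.4]
finger_gap: 0.451
gripper_force: 0.0
```

Request:
send_rows(series=[[0,0,0,0,0,0,-0.1],[0,0,0,0,0,0,-0.1],[0,0,0,0,0,0,-0.1],[0,0,0,0,0,0,-0.1],[0,0,0,0,0,0,-0.1]])

```text
t: 21.85
tool_pos: [0.5781, 0.0031, 0.2031]
orientation: [-0.135, 3.135, -0.003]
contact_force: [1.1, 0.1, -1.3]
finger_gap: 0.445
gripper_force: 0.0
```

```bash
python3 - <<'E'
from h import *
st(); im,p=snap('wrist'); cv2.imwrite('pics/w10.png',im)
c=big(mask(im,[5,150,60],[28,255,255],(250,80,400,479)))
for z in(.122,): 
  P=cast(p,c[:,0],z)[:,:2]*1000; r=cv2.minAreaRect(P.astype(np.float32)); print(z,r)
for x in(.50,.53,.56,.6): 
    a=P[abs(P[:,0]/1000-x)<.002]; print(x,a[:,1].min().round(1),a[:,1].max().round(1))
go([.578,.0016,.093],np.radians(94.8))
E
```

```text
t 21.85 p [0.5781 0.0031 0.2031] o [-1.350e-01  3.135e+00 -3.000e-03] j [-0.11  0.21 -0.18  1.18 -0.   -0.19] f [ 1.1  0.1 -1.3] gap 0.445 gf 0.0
0.122 ((581.4473876953125, 0.2389850616455078), (184.37721252441406, 12.550280570983887), 5.3563642501831055)
0.5 -12.9 -1.5
0.53 -10.2 1.2
0.56 -7.4 3.8
0.6 -3.2 7.4
shift [ 0.0011 -0.0033  0.2742] turn [-0.003  0.004  0.003] rows>= 2.2
shift [ 0.0011 -0.0033  0.2742] turn [-0.007 -0.004 -3.997] rows>= 20.9
```

View pics/w10.png

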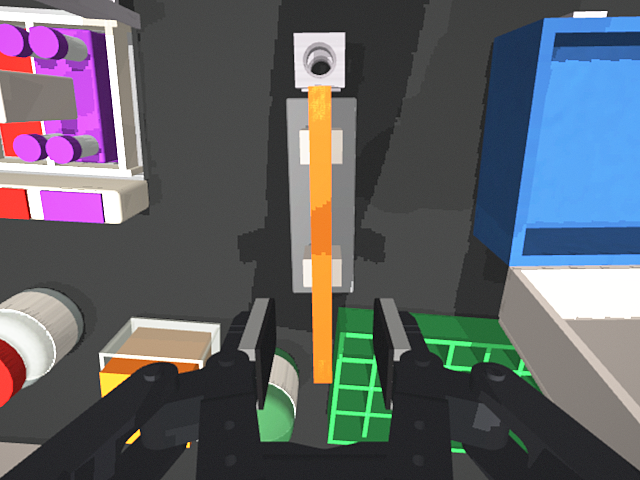

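The guard's top edge runs from (319,88) to (321,382) between the pads, with its socket bore at (320,60). Its length of 184 mm at z 0.122 fits the 186 mm given.

```bash
python3 - <<'E'
from h import *
st(); go([.581,.0003,.092],np.radians(95.3))
pt=optics.camera_params('top'); print(cast(pt,[[372,91]],.12))
E
```

```text
t 21.9 p [0.5779 0.0032 0.2027] o [-1.350e-01  3.135e+00 -3.000e-03] j [-0.11  0.21 -0.18  1.18 -0.   -0.19] f [-0.4  0.6  0.2] gap 0.452 gf 0.0
shift [-0.0061 -0.0072  0.2768] turn [-0.003  0.004 -0.008] rows>= 2.2
shift [-0.0061 -0.0072  0.2768] turn [0.007 0.004 3.992] rows>= 20.9
[[ 0.75778965 -0.04074256  0.12      ]]
```

Request:
send_rows(series=[[-0.006,-0.007,0.07,0,0,-0.008,-0.1],[-0.006,-0.007,0.14,0,0,-0.008,-0.1],[-0.006,-0.007,0.21,0,0,-0.008,-0.1],[-0.006,-0.007,0.275,0,0,-0.008,-0.1],[-0.006,-0.007,0.275,0,0,-0.008,-0.1]])

```text
t: 22.4
tool_pos: [0.5766, 0.0008, 0.0879]
orientation: [0.144, -3.132, 0.001]
contact_force: [-1.1, -0.3, -0.5]
finger_gap: 0.452
gripper_force: 0.0
```

Request:
send_rows(series=[[0,0,0,0,0,0,-0.1],[0,0,0,0,0,0,-0.1],[0,0,0,0,0,0,-0.1],[0,0,0,0,0,0,-1],[0,0,0,0,0,0,-1]])

```text
t: 22.9
tool_pos: [0.581, 0.0005, 0.0927]
orientation: [-0.145, 3.135, -0.002]
contact_force: [-4.8, 3.9, 7.9]
finger_gap: 0.131
gripper_force: 60.4
```

Request:
send_rows(series=[[0,0,0,0,0,0,-1],[0,0,0,0,0,0,-1],[0,0,0,0,0,0,-1]])

```text
t: 23.2
tool_pos: [0.5812, 0.0005, 0.0927]
orientation: [-0.145, 3.135, -0.002]
contact_force: [0.1, -0.0, 5.4]
finger_gap: 0.131
gripper_force: 59.5
```

Request:
send_rows(series=[[0,0,-0.06,0,0,0,-1],[0,0,-0.14,0,0,0,-1],[0,0,-0.24,0,0,0,-1],[0,0,-0.34,0,0,0,-1],[0,0,-0.4,0,0,0,-1]])

```text
t: 23.7
tool_pos: [0.5806, 0.0004, 0.2541]
orientation: [-0.144, 3.134, -0.004]
contact_force: [-0.1, 0.0, -1.5]
finger_gap: 0.125
gripper_force: 58.9
```

Request:
send_rows(series=[[0.1,0,0,0,0,0,-1],[0.2,-0.06,0,0,0,0.15,-1],[0.26,-0.14,0,0,0,0.3,-1],[0.26,-0.22,0,0,0,0.45,-1],[0.26,-0.31,0,0,0,0.6,-1]])

```text
t: 24.2
tool_pos: [0.486, -0.1328, 0.2507]
orientation: [0.599, 3.084, -0.001]
contact_force: [0.7, 0.8, -3.2]
finger_gap: 0.131
gripper_force: 59.0
```

```bash
python3 - <<'E'
from h import *
st(); go([.395,-.27,.25],np.radians(1.7))
E
```

```text
t 24.2 p [ 0.486  -0.1328  0.2507] o [ 5.990e-01  3.084e+00 -1.000e-03] j [-0.39  0.05 -0.25  1.27 -0.   -0.01] f [ 0.7  0.8 -3.2] gap 0.131 gf 59.0
shift [ 0.0826 -0.4033  0.0022] turn [-1.000e-03  1.000e-03  1.474e+00] rows>= 7.7
shift [ 0.0826 -0.4033  0.0022] turn [-1.000e-03 -1.000e-03 -2.526e+00] rows>= 13.2
```

Request:
send_rows(series=[[0.02,-0.08,0,0,0,0.16,-1],[0.04,-0.16,0,0,0,0.32,-1],[0.06,-0.24,0,0,0,0.48,-1],[0.08,-0.32,0,0,0,0.64,-1],[0.0826,-0.4033,0,0,0,0.8,-1]])

```text
t: 24.7
tool_pos: [0.3953, -0.27, 0.2505]
orientation: [-1.523, -2.747, 0.0]
contact_force: [0.8, -0.6, -2.7]
finger_gap: 0.123
gripper_force: 59.1
```

Request:
send_rows(series=[[0,0,0,0,0,0.17,-1],[0,0,0,0,0,0.34,-1],[0,0,0,0,0,0.51,-1],[0,0,0,0,0,0.674,-1],[0,0,0,0,0,0.674,-1]])

```text
t: 25.2
tool_pos: [0.3966, -0.2696, 0.2506]
orientation: [-2.183, -2.259, 0.001]
contact_force: [0.5, -1.1, -2.9]
finger_gap: 0.131
gripper_force: 59.3
```

Request:
send_rows(series=[[0,0,0,0,0,0,-1],[0,0,0,0,0,0,-1],[0,0,0,0,0,0,-1],[0,0,0,0,0,0,-1],[0,0,0,0,0,0,-1]])

```text
t: 25.7
tool_pos: [0.3975, -0.27, 0.2518]
orientation: [2.181, 2.258, -0.0]
contact_force: [0.5, -0.4, -2.3]
finger_gap: 0.131
gripper_force: 59.3
```

```bash
python3 - <<'E'
from h import *
st(); go([.395,-.27,.25],np.radians(1.7))
im,p=snap('wrist'); cv2.imwrite('pics/w11.png',im); im,p=snap('top'); cv2.imwrite('pics/t11.png',im); im,p=snap('scene'); cv2.imwrite('pics/s11.png',im)
E
```

```text
t 25.7 p [ 0.3975 -0.27    0.2518] o [ 2.181  2.258 -0.   ] j [-0.73  0.01 -0.3   1.26 -0.    0.81] f [ 0.5 -0.4 -2.3] gap 0.131 gf 59.3
shift [ 0.0003 -0.0062  0.0044] turn [0.002 0.002 0.006] rows>= 0.1
shift [ 0.0003 -0.0062  0.0044] turn [-3.000e-03  3.000e-03 -3.994e+00] rows>= 20.9
```

View pics/w11.png

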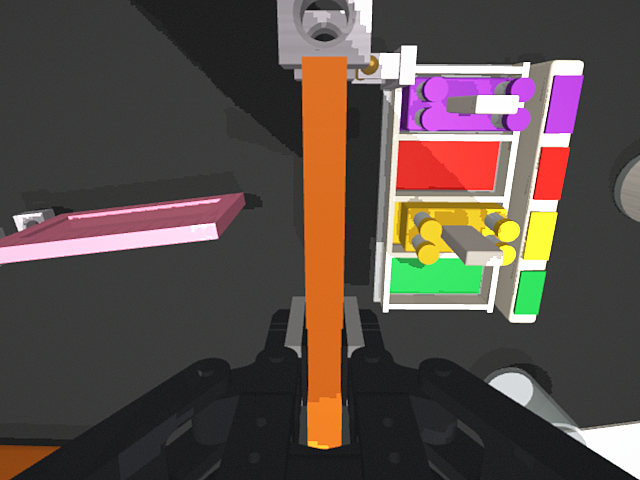

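The guard is held level along the front, with its top edge running from u 325 at v 57 to v 440. The upper socket is at (325,15), the upper pintle at (370,65), and the carriers stand in the purple and yellow bays.

```bash
python3 - <<'E'
from h import *
p=optics.camera_params('wrist'); im=cv2.imread('pics/w11.png')
s=st(); tp=s['tool_pos']
c=big(mask(im,[5,150,60],[28,255,255],(280,40,365,300))); P=cast(p,c[:,0],tp[2]+.029)*1000; r=cv2.minAreaRect(P[:,:2].astype(np.float32)); print('top',r,P[:,1].max())
for y in(-200,-215,-230): a=P[abs(P[:,1]-y)<2]; print(y,a[:,0].min().round(1),a[:,0].max().round(1))
m=mask(im,[12,100,50],[30,255,255],(355,50,385,85)); k=big(m); print('pin px',cv2.boundingRect(k),cast(p,[k[:,0].mean(0)],.11).round(4),cast(p,[k[:,0].mean(0)],.104).round(4))
# top-view socket bore
t=cv2.imread('pics/t11.png'); cv2.imwrite('pics/z2.png',np.hstack([cv2.resize(t[235:295,400:530],None,fx=6,fy=6,interpolation=cv2.INTER_CUBIC)]))
E
```

```text
t 25.85 p [ 0.3975 -0.27    0.2518] o [2.182 2.257 0.   ] j [-0.73  0.01 -0.3   1.26 -0.    0.81] f [ 0.4 -0.5 -1.2] gap 0.13 gf 59.3
top ((395.862548828125, -213.9188232421875), (12.124821662902832, 69.34297180175781), 1.9385453462600708) -179.08711728889418
-200 389.3 401.5
-215 389.9 402.0
-230 390.4 402.4
pin px (361, 56, 18, 19) [[ 0.4246 -0.1658  0.11  ]] [[ 0.4253 -0.1652  0.104 ]]
```

View pics/z2.png

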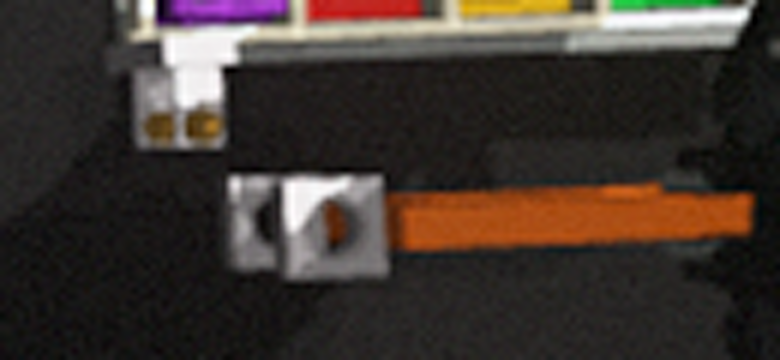

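Top-view crop: upper bore at (337,224) in the crop, i.e. full-image (456.2,272.3). Pintles at crop (205,125) and (160,125).

```bash
python3 - <<'E'
from h import *
pt=optics.camera_params('top'); print(cast(pt,[[456.2,272.3]],.262).round(4), cast(pt,[[434.2,255.8]],.11).round(4), cast(pt,[[426.7,255.8]],.045).round(4))
E
```

```text
[[ 0.394  -0.1647  0.262 ]] [[ 0.4235 -0.1626  0.11  ]] [[ 0.4241 -0.1615  0.045 ]]
```

Request:
send_rows(series=[[0.002,-0.014,0.06,0,0,0,-1],[0.002,-0.014,0.12,0,0,0,-1],[0.002,-0.014,0.18,0,0,0,-1],[0.002,-0.014,0.24,0,0,0,-1],[0.002,-0.014,0.302,0,0,0,-1]])

```text
t: 26.35
tool_pos: [0.3922, -0.2698, 0.1303]
orientation: [2.181, 2.257, 0.0]
contact_force: [0.7, -0.7, -2.1]
finger_gap: 0.128
gripper_force: 59.3
```

Request:
send_rows(series=[[0,0,0,0,0,0,-1],[0,0,0,0,0,0,-1],[0,0,0,0,0,0,-1],[0,0,0,0,0,0,-1],[0,0,0,0,0,0,-1]])

```text
t: 26.85
tool_pos: [0.3928, -0.2703, 0.1322]
orientation: [2.18, 2.256, 0.0]
contact_force: [0.6, 0.9, -2.2]
finger_gap: 0.13
gripper_force: 59.3
```

```bash
python3 - <<'E'
from h import *
s=st(); go([.4277,-.2691,.131],np.radians(1.7))
im,p=snap('wrist'); cv2.imwrite('pics/w12.png',im); tp=s['tool_pos']
c=big(mask(im,[5,150,60],[28,255,255],(280,20,345,300))); P=cast(p,c[:,0],tp[2]+.029)*1000; r=cv2.minAreaRect(P[:,:2].astype(np.float32)); print('top',r,P[:,1].max())
m=mask(im,[12,100,50],[30,255,255],(350,0,480,120)); k=big(m); print('pin px',k is not None and (cv2.boundingRect(k),cast(p,[k[:,0].mean(0)],.108).round(4)))
E
```

```text
t 26.85 p [ 0.3928 -0.2703  0.1322] o [2.18  2.256 0.   ] j [-0.74  0.09 -0.48  1.   -0.    0.8 ] f [ 0.6  0.9 -2.2] gap 0.13 gf 59.3
shift [0.     0.0873 0.0033] turn [0.004 0.004 0.006] rows>= 0.7
shift [0.     0.0873 0.0033] turn [-0.007  0.007 -3.994] rows>= 20.9
top ((391.059814453125, -214.1605987548828), (12.094793319702148, 69.3563232421875), 2.150311231613159) -179.35551225766227
pin px ((398, 17, 33, 36), array([[ 0.4233, -0.1652,  0.108 ]]))
```

Request:
send_rows(series=[[0,0.025,0.002,0,0,0,-1],[-0.001,0.05,0.002,0,0,0,-1],[-0.0018,0.07,0.002,0,0,0,-1],[-0.0018,0.0863,0.002,0,0,0,-1],[-0.0018,0.0863,0.002,0,0,0,-1]])

```text
t: 27.4
tool_pos: [0.4278, -0.2693, 0.1302]
orientation: [2.18, 2.258, 0.0]
contact_force: [-0.0, -0.3, -1.7]
finger_gap: 0.129
gripper_force: 59.4
```

Request:
send_rows(series=[[0,0,0,0,0,0,-1],[0,0,0,0,0,0,-1],[0,0,0,0,0,0,-1],[0,0,0,0,0,0,-1],[0,0,0,0,0,0,-1]])

```text
t: 27.9
tool_pos: [0.4264, -0.2692, 0.1302]
orientation: [2.182, 2.257, -0.0]
contact_force: [-0.6, -0.3, -2.4]
finger_gap: 0.13
gripper_force: 59.4
```

```bash
python3 - <<'E'
from h import *
s=st(); go([.4273,-.2698,.131],np.radians(1.7))
im,p=snap('scene'); z=cv2.resize(im[150:280,200:340],None,fx=4,fy=4,interpolation=cv2.INTER_CUBIC)
t,p=snap('top'); z2=cv2.resize(t[225:275,400:480],None,fx=4,fy=4,interpolation=cv2.INTER_CUBIC); z[:200,240:]=z2[:200,:320]; cv2.imwrite('pics/z3.png',z); cv2.imwrite('pics/t12.png',t)
E
```

```text
t 27.9 p [ 0.4264 -0.2692  0.1302] o [ 2.182  2.257 -0.   ] j [-0.69  0.14 -0.42  1.01 -0.    0.85] f [-0.6 -0.3 -2.4] gap 0.13 gf 59.4
shift [-0.0016  0.0023 -0.0019] turn [0.002 0.002 0.005] rows>= 0.0
shift [-0.0016  0.0023 -0.0019] turn [-3.000e-03  3.000e-03 -3.995e+00] rows>= 20.9
```

View pics/z3.png

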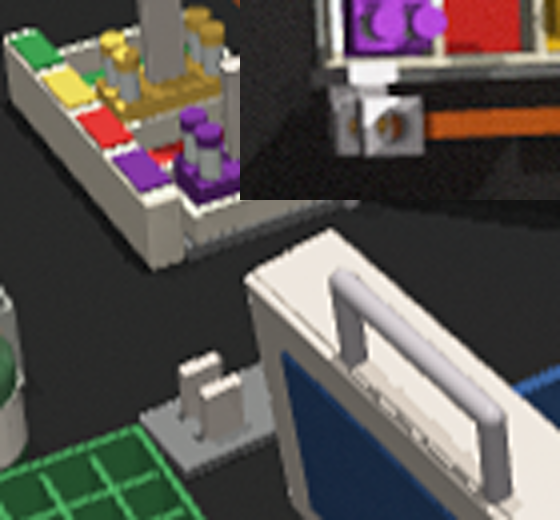

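In the top inset both bores sit over the brass pintles at (350,125) and (385,125), with the sockets passed between the brackets. I lower slowly and watch the force.

Request:
send_rows(series=[[-0.0008,0.001,0.008,0,0,0,-1],[-0.0008,0.001,0.016,0,0,0,-1],[-0.0008,0.001,0.024,0,0,0,-1],[-0.0008,0.001,0.032,0,0,0,-1],[-0.0008,0.001,0.04,0,0,0,-1]])

```text
t: 28.5
tool_pos: [0.4269, -0.2694, 0.1138]
orientation: [2.182, 2.258, -0.0]
contact_force: [0.5, -0.4, -2.4]
finger_gap: 0.13
gripper_force: 59.5
```

Request:
send_rows(series=[[0,0,0.006,0,0,0,-1],[0,0,0.012,0,0,0,-1],[0,0,0.018,0,0,0,-1],[0,0,0.024,0,0,0,-1],[0,0,0.024,0,0,0,-1]])

```text
t: 29.0
tool_pos: [0.4267, -0.2693, 0.1042]
orientation: [2.182, 2.258, -0.0]
contact_force: [-0.4, -0.3, -2.2]
finger_gap: 0.129
gripper_force: 59.5
```

Going down freely; continue to contact.

Request:
send_rows(series=[[0,0,0.003,0,0,0,-1],[0,0,0.006,0,0,0,-1],[0,0,0.009,0,0,0,-1],[0,0,0.012,0,0,0,-1],[0,0,0.012,0,0,0,-1]])

```text
t: 29.5
tool_pos: [0.4278, -0.2704, 0.101]
orientation: [2.18, 2.256, 0.0]
contact_force: [-1.2, -1.3, 3.7]
finger_gap: 0.127
gripper_force: 60.7
```

Request:
send_rows(series=[[0,0,0.002,0,0,0,-1],[0,0,0.002,0,0,0,-1],[0,0,0.002,0,0,0,-0.3],[0,0,0.002,0,0,0,-0.3],[0,0,0.002,0,0,0,-0.3]])

```text
t: 30.0
tool_pos: [0.427, -0.2694, 0.0988]
orientation: [2.182, 2.257, 0.0]
contact_force: [-0.6, -0.8, -0.4]
finger_gap: 0.353
gripper_force: 0.0
```

Request:
send_rows(series=[[0,0,-0.05,0,0,0,-0.3],[0,0,-0.12,0,0,0,-0.3],[0,0,-0.22,0,0,0,-0.3],[0,0,-0.32,0,0,0,-0.3],[0,0,-0.42,0,0,0,-0.3]])

```text
t: 30.5
tool_pos: [0.4264, -0.2689, 0.2681]
orientation: [2.182, 2.258, 0.0]
contact_force: [-0.1, -0.6, -0.7]
finger_gap: 0.351
gripper_force: 0.0
```

Request:
send_rows(series=[[0,0,0,0,0,0,-0.3],[0,0,0,0,0,0,-0.3],[0,0,0,0,0,0,-0.3],[0,0,0,0,0,0,-0.3]])

```text
t: 30.9
tool_pos: [0.4258, -0.2684, 0.265]
orientation: [-2.182, -2.258, 0.0]
contact_force: [0.8, -0.3, -0.4]
finger_gap: 0.351
gripper_force: 0.0
```

```bash
python3 - <<'E'
from h import *
s=st(); im,p=snap('wrist'); cv2.imwrite('pics/w13.png',im)
c=big(mask(im,[5,150,60],[28,255,255],(270,20,400,400))); P=cast(p,c[:,0],.13)*1000; r=cv2.minAreaRect(P[:,:2].astype(np.float32)); print(r)
print(proj(p,[[.4246,-.164,.111],[.4304,-.357,.13],[.4277,-.2705,.13]]).round(1))
E
```

```text
t 30.9 p [ 0.4258 -0.2684  0.265 ] o [-2.182 -2.258  0.   ] j [-0.69  0.04 -0.23  1.3  -0.    0.85] f [ 0.8 -0.3 -0.4] gap 0.351 gf 0.0
((427.9718322753906, -271.08758544921875), (12.708948135375977, 179.28965759277344), 1.911345362663269)
[[327.4  66.6]
 [326.3 330.9]
 [326.7 224.8]]
```

View pics/w13.png

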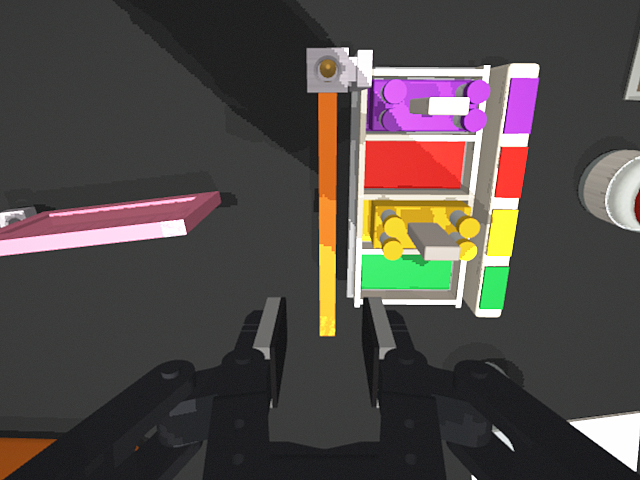

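The guard hangs closed on its pintles: brass tip inside the upper bore at (328,70), leaf straight to (327,335), yaw 1.9°. Both carriers stand in their bays. Now the lid.

Request:
send_rows(series=[[0.11,0.016,-0.05,0,0,0,-0.1],[0.22,0.032,-0.1,0,0,0,-0.1],[0.33,0.048,-0.15,0,0,0,-0.1],[0.44,0.064,-0.2,0,0,0,-0.1],[0.55,0.08,-0.25,0,0,0,-0.1]])

```text
t: 31.45
tool_pos: [0.4505, -0.0464, 0.3664]
orientation: [2.184, 2.258, -0.001]
contact_force: [1.2, -0.5, -0.6]
finger_gap: 0.447
gripper_force: 0.0
```

Request:
send_rows(series=[[0.12,0,0,0,0,0,-0.1],[0.24,0,0,0,0,0,-0.1],[0.36,0,0,0,0,0,-0.1],[0.48,0,0,0,0,0,-0.1],[0.6,0,0,0,0,0,-0.1]])

```text
t: 31.95
tool_pos: [0.4421, 0.1936, 0.3652]
orientation: [2.182, 2.258, -0.002]
contact_force: [1.2, -0.2, -0.4]
finger_gap: 0.451
gripper_force: 0.0
```

```bash
python3 - <<'E'
from h import *
st(); go([.645,.274,.38],np.radians(5.6))
E
```

```text
t 31.95 p [0.4421 0.1936 0.3652] o [ 2.182e+00  2.258e+00 -2.000e-03] j [ 0.28 -0.02 -0.09  1.5  -0.    1.82] f [ 1.2 -0.2 -0.4] gap 0.451 gf 0.0
shift [ 0.1836  0.5139 -0.0372] turn [ 0.     0.003 -0.081] rows>= 4.4
shift [ 0.1836  0.5139 -0.0372] turn [ 0.004 -0.     3.919] rows>= 20.5
```

Request:
send_rows(series=[[0.04,0.1,-0.04,0,0,-0.08,-0.1],[0.08,0.2,-0.04,0,0,-0.08,-0.1],[0.12,0.3,-0.04,0,0,-0.08,-0.1],[0.16,0.4,-0.04,0,0,-0.08,-0.1],[0.1836,0.514,-0.04,0,0,-0.08,-0.1]])

```text
t: 32.45
tool_pos: [0.6465, 0.2735, 0.381]
orientation: [2.109, 2.327, -0.003]
contact_force: [0.5, 0.1, 1.2]
finger_gap: 0.452
gripper_force: 0.0
```

Request:
send_rows(series=[[0,0,0,0,0,0,-0.1],[0,0,0,0,0,0,-0.1],[0,0,0,0,0,0,-0.1],[0,0,0,0,0,0,-0.1],[0,0,0,0,0,0,-0.1]])

```text
t: 32.95
tool_pos: [0.6449, 0.2719, 0.384]
orientation: [2.109, 2.324, 0.002]
contact_force: [0.5, 0.0, 0.0]
finger_gap: 0.454
gripper_force: 0.0
```

```bash
python3 - <<'E'
from h import *
st(); go([.65,.274,.256],np.radians(5.6))
im,p=snap('wrist'); cv2.imwrite('pics/w14.png',im); print(proj(p,[[.650,.274,.273],[.6545,.228,.273],[.6455,.32,.273]]).round(1))
E
```

```text
t 32.95 p [0.6449 0.2719 0.384 ] o [2.109e+00 2.324e+00 2.000e-03] j [ 0.31  0.39  0.44  1.62 -0.    1.78] f [0.5 0.  0. ] gap 0.454 gf 0.0
shift [0.0044 0.0122 0.3201] turn [ 0.004  0.002 -0.001] rows>= 2.6
shift [0.0044 0.0122 0.3201] turn [ 3.000e-03 -6.000e-03  3.999e+00] rows>= 20.9
[[331.4 229.2]
 [331.2 292.9]
 [331.7 158.1]]
```

View pics/w14.png

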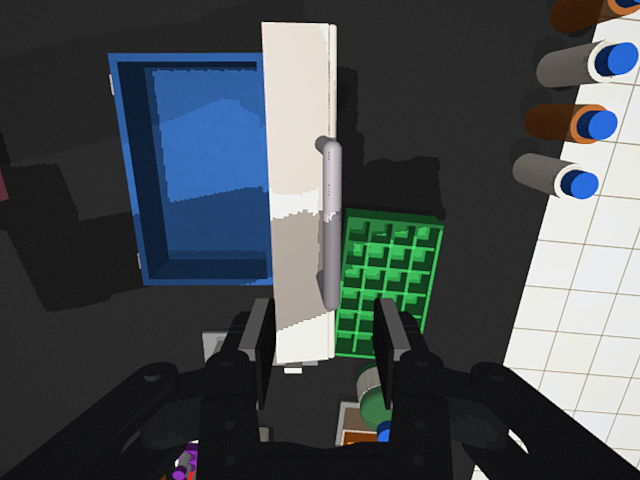

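The case is empty. The bar is at u≈332, v 145 to 308, against a predicted (331,229). I descend, pinch it and swing it back.

Request:
send_rows(series=[[0.004,0.012,0.08,0,0,0,-0.1],[0.004,0.012,0.16,0,0,0,-0.1],[0.004,0.012,0.24,0,0,0,-0.1],[0.004,0.012,0.32,0,0,0,-0.1],[0.004,0.012,0.32,0,0,0,-0.1]])

```text
t: 33.5
tool_pos: [0.6469, 0.2728, 0.2492]
orientation: [-2.109, -2.324, 0.014]
contact_force: [-0.9, 0.5, -0.4]
finger_gap: 0.451
gripper_force: 0.0
```

Request:
send_rows(series=[[0,0,0,0,0,0,-0.1],[0,0,0,0,0,0,-0.1],[0,0,0,0,0,0,-1],[0,0,0,0,0,0,-1],[0,0,0,0,0,0,-1]])

```text
t: 34.0
tool_pos: [0.6501, 0.2742, 0.2571]
orientation: [2.11, 2.325, 0.001]
contact_force: [-5.4, -1.0, 5.7]
finger_gap: 0.115
gripper_force: 58.5
```

Request:
send_rows(series=[[0,0,0,0,0,0,-1],[0,0,0,0,0,0,-1],[0,0,0,0,0,0,-1]])

```text
t: 34.3
tool_pos: [0.6501, 0.2742, 0.2571]
orientation: [2.11, 2.325, 0.001]
contact_force: [-5.1, -0.4, 5.8]
finger_gap: 0.115
gripper_force: 58.5
```

```bash
python3 - <<'E'
from h import *
s=st(); R0=R.from_rotvec(s['orientation'])
c,sn=np.cos(np.radians(5.6)),np.sin(np.radians(5.6))
def bar(th):
    a=np.arctan2(40,205)+th; r=.20886; dx=-r*np.cos(a); return np.array([.5841+c*dx,.2675+sn*dx,.075+r*np.sin(a)])
print(bar(1.7),s['tool_pos']+[0,0,.019])
prev=bar(1.7); k=0
for th in np.r_[np.arange(1.62,-.01,-.08),0]:
    print(round(th,2),np.round(R0.inv().apply(bar(th)-prev)/.4,4)); k+=1
    if k%5==0: prev=bar(th); print('--')
E
```

```text
t 34.3 p [0.6501 0.2742 0.2571] o [2.110e+00 2.325e+00 1.000e-03] j [ 0.31  0.41  0.21  1.37 -0.    1.78] f [-5.1 -0.4  5.8] gap 0.115 gf 58.5
[0.64986246 0.27394807 0.27313183] [0.65010162 0.27418994 0.27609528]
1.62 [-0.     -0.0401 -0.0117]
1.54 [-0.0001 -0.081  -0.0201]
1.46 [-1.000e-04 -1.224e-01 -2.530e-02]
1.38 [-1.000e-04 -1.641e-01 -2.710e-02]
1.3 [-1.000e-04 -2.059e-01 -2.560e-02]
--
1.22 [-0.     -0.0415  0.0048]
1.14 [-0.     -0.0824  0.013 ]
1.06 [-0.     -0.1226  0.0244]
0.98 [-1.000e-04 -1.618e-01  3.890e-02]
0.9 [-1.000e-04 -1.996e-01  5.660e-02]
--
0.82 [-0.     -0.0363  0.0206]
0.74 [ 0.     -0.0709  0.0441]
0.66 [ 0.     -0.1034  0.0702]
0.58 [ 0.     -0.1338  0.0988]
0.5 [ 0.     -0.1618  0.1298]
--
0.42 [ 0.     -0.0254  0.0331]
0.34 [ 0.     -0.0481  0.0682]
0.26 [ 1.000e-04 -6.790e-02  1.049e-01]
0.18 [ 1.000e-04 -8.480e-02  1.432e-01]
0.1 [ 1.000e-04 -9.850e-02  1.826e-01]
--
0.02 [ 0.     -0.0105  0.0404]
0.0 [ 0.     -0.0126  0.0506]
```

Request:
send_rows(series=[[0,-0.0401,-0.0117,0,0,0,-1],[0,-0.081,-0.0201,0,0,0,-1],[0,-0.1224,-0.0253,0,0,0,-1],[0,-0.1641,-0.0271,0,0,0,-1],[0,-0.2059,-0.0256,0,0,0,-1]])

```text
t: 34.8
tool_pos: [0.5714, 0.2665, 0.2683]
orientation: [2.106, 2.32, 0.012]
contact_force: [2.3, -1.2, 3.7]
finger_gap: 0.112
gripper_force: 61.6
```

Request:
send_rows(series=[[0,-0.0415,0.0048,0,0,0,-1],[0,-0.0824,0.013,0,0,0,-1],[0,-0.1226,0.0244,0,0,0,-1],[0,-0.1618,0.0389,0,0,0,-1],[0,-0.1996,0.0566,0,0,0,-1]])

```text
t: 35.3
tool_pos: [0.491, 0.2586, 0.2452]
orientation: [2.107, 2.321, 0.009]
contact_force: [-1.1, -1.4, 6.6]
finger_gap: 0.113
gripper_force: 63.5
```

Request:
send_rows(series=[[0,-0.0363,0.0206,0,0,0,-1],[0,-0.0709,0.0441,0,0,0,-1],[0,-0.1034,0.0702,0,0,0,-1],[0,-0.1338,0.0988,0,0,0,-1],[0,-0.1618,0.1298,0,0,0,-1]])

```text
t: 35.8
tool_pos: [0.4258, 0.2521, 0.1914]
orientation: [2.108, 2.323, 0.005]
contact_force: [0.2, -1.7, 2.7]
finger_gap: 0.113
gripper_force: 66.8
```

Request:
send_rows(series=[[0,-0.0254,0.0331,0,0,0,-1],[0,-0.0481,0.0682,0,0,0,-1],[0,-0.0679,0.1049,0,0,0,-1],[0,-0.0848,0.1432,0,0,0,-1],[0,-0.0985,0.1826,0,0,0,-1]])

```text
t: 36.3
tool_pos: [0.3863, 0.2482, 0.1174]
orientation: [2.109, 2.324, 0.003]
contact_force: [0.1, -0.7, -0.2]
finger_gap: 0.115
gripper_force: 70.7
```

Request:
send_rows(series=[[0,-0.003,0.01,0,0,0,-1],[0,-0.006,0.02,0,0,0,-1],[0,-0.009,0.032,0,0,0,-1],[0,-0.0105,0.042,0,0,0,-1],[0,-0.0105,0.042,0,0,0,-1]])

```text
t: 36.8
tool_pos: [0.3816, 0.2477, 0.0996]
orientation: [2.11, 2.325, -0.0]
contact_force: [0.5, 0.6, -1.5]
finger_gap: 0.119
gripper_force: 71.7
```

```bash
python3 - <<'E'
from h import *
st()
E
```

```text
t 36.8 p [0.3816 0.2477 0.0996] o [ 2.11   2.325 -0.   ] j [ 0.43  0.09 -0.55  0.93 -0.    1.91] f [ 0.5  0.6 -1.5] gap 0.119 gf 71.7
```

Request:
send_rows(series=[[0,-0.001,0.003,0,0,0,-1],[0,-0.001,0.005,0,0,0,-1],[0,-0.001,0.005,0,0,0,-1]])

```text
t: 37.1
tool_pos: [0.3812, 0.2477, 0.0978]
orientation: [2.11, 2.325, -0.0]
contact_force: [-0.9, 0.6, -1.3]
finger_gap: 0.116
gripper_force: 71.7
```

Request:
send_rows(series=[[0,0,0.002,0,0,0,-1],[0,0,0.004,0,0,0,-1],[0,0,0.005,0,0,0,-1],[0,0,0.005,0,0,0,-1]])

```text
t: 37.5
tool_pos: [0.3808, 0.2476, 0.0958]
orientation: [2.11, 2.326, -0.001]
contact_force: [-3.0, 2.1, -0.5]
finger_gap: 0.117
gripper_force: 71.9
```

Request:
send_rows(series=[[0,0,0.002,0,0,0,-1],[0,0,0.004,0,0,0,-1],[0,0,0.005,0,0,0,-1],[0,0,0.005,0,0,0,-1]])

```text
t: 37.9
tool_pos: [0.3804, 0.2476, 0.0936]
orientation: [2.111, 2.326, -0.002]
contact_force: [-5.6, 2.1, 0.1]
finger_gap: 0.112
gripper_force: 71.9
```

```bash
python3 - <<'E'
from h import *
a=cv2.imread('pics/scene0.png'); b,_=snap('scene'); cv2.imwrite('pics/s20.png',b)
roi=(285,215,445,370)
def pan(i): 
    m=mask(i,[100,120,110],[120,255,255],(300,215,430,320)); c=big(m); return cv2.approxPolyDP(cv2.convexHull(c),3,True)[:,0].tolist(), cv2.boundingRect(c)
print(pan(a));print(pan(b))
E
```

```text
([[312, 249], [352, 230], [419, 284], [376, 308]], (312, 230, 108, 79))
([[312, 248], [353, 230], [419, 284], [376, 308]], (312, 230, 108, 79))
```

The lid panel's corners match the first picture within a pixel, so the lid is shut. I release and retreat up.

Request:
send_rows(series=[[0,0,0,0,0,0,-0.2],[0,0,0,0,0,0,-0.2],[0,0,0,0,0,0,-0.2],[0,0,0,0,0,0,-0.2]])

```text
t: 38.35
tool_pos: [0.3821, 0.2476, 0.0942]
orientation: [2.109, 2.324, 0.001]
contact_force: [-0.2, -0.3, 0.3]
finger_gap: 0.397
gripper_force: 0.0
```

Request:
send_rows(series=[[0,0,-0.08,0,0,0,-0.2],[0,0,-0.18,0,0,0,-0.2],[0,0,-0.28,0,0,0,-0.2],[0,0,-0.38,0,0,0,-0.2],[0,0,-0.48,0,0,0,-0.2]])

```text
t: 38.85
tool_pos: [0.3811, 0.2477, 0.2878]
orientation: [2.11, 2.324, 0.001]
contact_force: [1.4, -0.1, -0.4]
finger_gap: 0.398
gripper_force: 0.0
```

Request:
send_rows(series=[[0,-0.08,0,0,0,0,-0.2],[0,-0.08,0,0,0,0,-0.2],[0,-0.08,0,0,0,0,-0.2],[0,-0.08,0,0,0,0,-0.2],[0,-0.08,0,0,0,0,-0.2]])

```text
t: 39.35
tool_pos: [0.3494, 0.2446, 0.2852]
orientation: [2.11, 2.324, -0.002]
contact_force: [0.5, -0.3, -0.2]
finger_gap: 0.403
gripper_force: 0.0
```

```bash
python3 - <<'E'
from h import *
st(); b,_=snap('scene'); t,_=snap('top'); cv2.imwrite('pics/t20.png',t)
m=mask(b,[100,120,110],[120,255,255],(300,215,430,320)); print(cv2.approxPolyDP(cv2.convexHull(big(m)),3,True)[:,0].tolist())
z=np.hstack([cv2.resize(b[120:360,120:460],(424,300)),cv2.resize(t[80:320,110:540],(376,300))]); z2=cv2.resize(b[150:260,190:340],(600,300),interpolation=cv2.INTER_CUBIC); z=np.vstack([z,np.hstack([z2,np.zeros((300,200,3),np.uint8)])]); cv2.imwrite('pics/fin.png',z)
E
```

```text
t 39.35 p [0.3494 0.2446 0.2852] o [ 2.110e+00  2.324e+00 -2.000e-03] j [ 0.46 -0.11 -0.33  1.34 -0.    1.93] f [ 0.5 -0.3 -0.2] gap 0.403 gf 0.0
[[312, 249], [352, 230], [419, 284], [376, 308]]
```

View pics/fin.png

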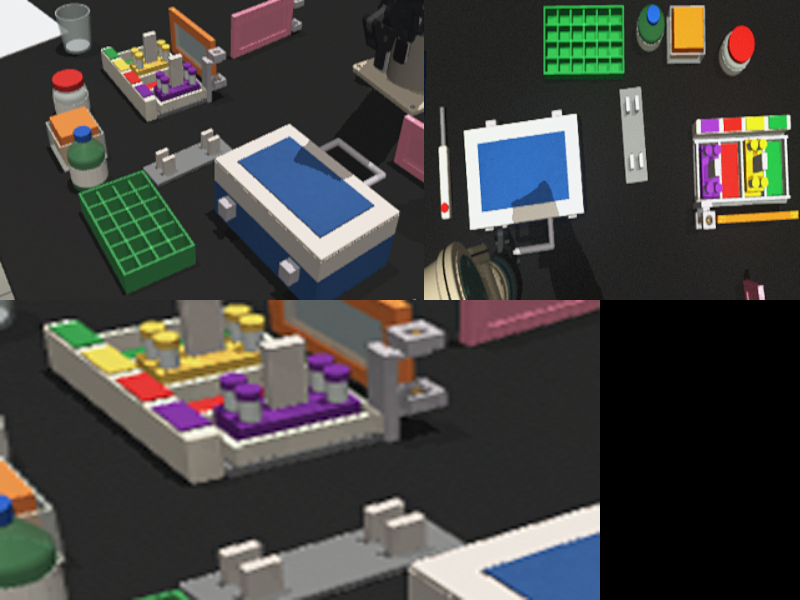

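The final picture shows the lid shut at (305,190) and both carriers seated in their own bays. The guard is closed across the front with both sockets home on their brackets, around (415,365), and the bystanders are where they were. I'm handing in.

```bash
python3 -c "
from plant import manip; print(manip.close_job())"
```

```text
the job is handed in; nothing more can be done
None
```

I handed the job in with the purple and yellow carriers (the only two present) in their bays, the guard closed on both pintles and the empty case's lid lowered shut by hand; the final pictures show it all in place and the bystanders unmoved.

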